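# Set out the gold pot and the flat brush for the next rim

### The arm

A 6-joint arm with a two-finger parallel gripper is mounted at the origin on the work surface. World frame = base frame: x ahead of the robot, y to its left, z up, the work surface at z = 0. Lengths are in m, angles in rad, forces in N, time in s.
With the tool pointing down it reaches from about 0.25 to 0.725 m from the base axis. Payload 4 kg.
Tool frame: the origin (TCP) lies midway between the tips of the shut fingers; the grasp point (between the pads) lies pinch_z behind it (pinch_z is the distance from the TCP to the grasp point, in m); z points along the fingers, y is the direction in which the jaws open and shut (so a half turn about z gives the same grasp; the last joint's range is limited). The gripper opens to 85 mm and grips with 20 to 120 N. Pads are 22 mm wide; open, the fingers measure 114 mm over their backs; the gripper's body (76 mm by 85 mm) begins 54 mm behind the grasp point. The pads swing forward as they close: fully open they stand 13 mm farther back than shut.
Start: joints at [-1.306, 0.241, 0.005, 1.335, 0, 1.571], TCP at [0.131, -0.483, 0.231] pointing down, gripper open.
Joint ranges: [-2.72, 2.72], [-1.05, 1.87], [-1.09, 1.28], [-1.99, 2.15], [-1.42, 1.44], [-3.14, 3.14]. Speed limits (rad/s): [2.79, 2.79, 3.14, 3.14, 3.14, 3.14].

### API

Orientations are given as a unit quaternion [x, y, z, w].
In Python, from workcell import * gives the robot as it stands.
- The arm moves only by the tool move_arm, never from a script. Its argument "motion" is a list of rows, each a list of 3 entries, a list of its own where there are three numbers: the finger opening in mm, from 0 to 85.4, then the shift along the tool's x, y, z in units of 50 mm (1.0 is 50 mm), then the turn about the tool's z in units of 6 degrees (1.0 is 6 degrees). In form: [[claw, [dx, dy, dz], roll], ...]. A call has exactly 10 rows; each row is the pose to reach, as a shift and turn from the pose commanded when the call began, along the tool's axes at that moment; what a row does not reach only later rows make up. A row lasts 1/10 s, in which the tool goes at most 50 mm and 8.59 degrees, less where a joint would pass 70% of its speed; a pose out of reach is approached as far as the arm can. A call with a gripper value outside its range is refused whole. The fingers move at their own pace and stop on an object; the grip force is fixed at half the most. Time passes only in rows, so rows that repeat a pose let the fingers close, or fill a call up. It gives the time, the measured TCP pose, the force and the opening at its end, in the units of the state.
- get_obs(): the state, without advancing time (a new reading comes with each control period).
- camera(name): name is "scene" or "side" or "wrist"; returns a dict with "color" (480x640x3 uint8, red, green, blue), "fx", "fy", "cx", "cy" (pixels), "rvec" (rotation vector, rad) and "tvec" (3), from world to camera coordinates, as OpenCV has them; the wrist camera has in their place "mount" (4x4, takes a point from camera to tool coordinates, whose origin is the TCP and whose axes are the flange's). Camera axes: x right, y down, z forward; pixel columns grow to the right and rows downward; lengths in m; the calibration is good to about 2 mm. A picture is of the moment at which its call begins: read the wrist's pose just before it. There is no depth.
- job_done(): hands the job in, once; it reports no verdict.
The state is a dict: "clock": time; "joint_pos": joint angles; "joint_vel": joint speeds; "tau": joint torques, N m; "eef_pos": TCP position; "tool_rot": TCP orientation; "ft_force": force on the tool from outside, world axes, zero at the start; "ft_torque": the same for the moment, N m; "grip_width": finger opening in m.
Only numpy, scipy, OpenCV 4.12 (cv2) and the standard library are available. Lean on these libraries where they do the work, as an engineer would, in place of code of your own. Each camera call takes 0.05 s, during which the arm holds its last target.

### The job

Pull the black knob of the sloping rack straight out to its stop and keep it there until the small gold paint pot has rolled down to the lip, then ease the knob gently back home without letting it snap. After that, pull the wide flat brush out of its slanted stand and lay it level across both bars of the wooden brush rest in front of the rack, leaving the fine brush and the other things where they are, and let go.

Things in the scene. Friction and masses are not known exactly. Their poses are not given: they have to be found in the camera images.
- plunger (a joint): How far the rack's sprung stop plunger is pulled out, m: 0 home (gate down, holding the pot), 0.034 end stop. The pot passes under the gate only from about 27 mm out. Spring pull home: 4 N at home, 9 N at the stop; damped, 25 N per m/s (let go at the stop it snaps home at 0.35 m/s; let go near home, 0.15 m/s).
- knob (a point): Centre of the plunger's black knob, a cylinder 24 mm in diameter and 32 mm long; moves with the plunger. z: the knob's axis and direction of pull, up and 25 degrees from vertical, leaning to the rack's -x (robot) side; y: across the rack. Below it bare rod (10 mm), then a collar whose top is 30 mm below this point at home, on an aluminium bridge 86 mm wide in y.
- rack: Fixed plywood rack: a chute 74 mm wide sloping down at 25 degrees to the rack's -x, with side walls, a lip at the low end and an aluminium bridge that carries the plunger. About 170 mm long in x, 95 mm wide and 120 mm high (knob to 180 mm). Origin on the table under the lip, x up the slope, z up.
- cradle (a point): Where the pot's centre comes to lie once it has rolled down against the lip; 53 mm above the table. Axes as the rack's.
- pot: Small gold-coloured paint pot with a black cap, a cylinder 34 mm in diameter and 56 mm long, lying across the chute behind the gate; about 0.1 kg. Origin at its centre, y along its axis. Freed, it rolls about 90 mm down to the lip within half a second.
- flat_brush: Wide flat brush, 200 mm, 35 g: round wooden handle 10 mm thick, 150 mm long, then flat steel ferrule 30 x 9 mm, bristles 36 mm wide. Origin on the handle's axis 100 mm from the butt: the place to grip, near the centre of mass. x along it to the bristles, y across their width. Starts leaning about 45 degrees away from the robot, bristles up, its last 51 mm in the stand's bore: draw it out along x.
- fine_brush: The other brush, to be left alone: handle the same, but with a thin round ferrule (8 mm) and pointed bristles. Origin and axes as for the flat brush. It stands in the other stand.
- stand_a: Fixed slanted wooden brush stand that holds the flat brush: a block 36 x 36 x 60 mm leaning 45 degrees to its own +x on a base 100 x 50 x 6 mm, with a 13 mm bore whose mouth is 22 mm in +x from the origin and 61 mm above the table. The two stands are alike and may change places. Origin on the table under the block's foot.
- stand_b: The other stand, alike, holding the fine brush.
- rest: Fixed wooden brush rest in front of the rack: base 54 x 100 x 6 mm, two bars along x, 8 mm thick, at y = -40 and +40 mm; bar tops 30 mm above the table; a horn at each bar end rises to 42 mm, leaving 40 mm between horns (x -20 to +20 mm). The brush is to lie along y across both bars, bristles to either side. Origin on the table under its centre.
- rest_top (a point): Middle of the brush rest at the height of the bar tops, 30 mm above the table; axes as the rest's. A brush lying on the rest has its axis 5 mm above this point.
- paint_bottle: Bystander: white paint bottle, 32 mm in diameter, 70 mm high, beside the rack on its -y side. Origin under its base.
- dish: Bystander: low brass dish, 64 mm across, 24 mm high, between the stands. Origin under its base.
- glass_bowl: Bystander: glass bowl, 104 mm across, 55 mm high, on the rack's +y side. Origin under its base.

How it is judged:
By the outcome, as a careful person would: the job done as asked, in the order asked, and still so for the second after the job is handed in, with the robot touching nothing.
It also fails if it takes over 67 s, if anything falls off the work surface, if the arm or the gripper's body presses on something with over 40 N, if the wrist force passes 120 N, or if a joint passes its speed limit or range.

## Working session

There is one attempt and no reset: what is moved stays moved. The work goes in short steps, Python scripts to look and compute and a tool call to move; the robot and the scene stay as the last step left them, time stands still between calls to the robot, and variables do not carry over. Pictures are saved under pics/ and viewed, and the job is handed in when it is done.

Besides the shell and the picture viewer there is one more tool, called as a command line: name --argument value ..., lists and objects as JSON in quotes. move_arm: Moves the arm, as the interface text tells. Its arguments: {"type":"object","properties":{"motion":{"type":"array","items":{"type":"array"}}},"required":["motion"]}

```bash
ls; mkdir -p pics; python3 - <<'E'
from workcell import *
import cv2
o=get_obs()
print({k:(v if not hasattr(v,'round') else v) for k,v in o.items()})
for n in ("scene","side","wrist"):
    c=camera(n); cv2.imwrite(f"pics/{n}0.png",c["color"][:,:,::-1])
    print(n,{k:v for k,v in c.items() if k!="color"})
E
```

```text
pics
{'clock': 0.0, 'joint_pos': array([-1.30601386e+00,  2.41446882e-01,  3.73125333e-03,  1.33521723e+00,
        7.91611791e-06,  1.57079933e+00]), 'joint_vel': array([ 1.21696398e-03,  1.22217176e-03, -4.95406331e-04, -1.25701515e-03,
       -8.89543582e-05,  1.15777368e-04]), 'tau': array([ 3.70478920e-04, -3.72313356e+01,  2.52409101e+01,  1.70058408e-02,
        1.49103976e-04,  4.86551045e-06]), 'eef_pos': array([ 0.13068545, -0.48195994,  0.23039872]), 'tool_rot': array([ 9.91248707e-01,  1.32003257e-01, -1.37094265e-04, -1.05943868e-03]), 'ft_force': array([-0.61881159,  0.59438792, -0.79676933]), 'ft_torque': array([-0.01323561, -0.06651147, -0.04694084]), 'grip_width': 0.08499251718275548}
scene {'fx': 570.569448128756, 'fy': 570.569448128756, 'cx': 314.69894448668225, 'cy': 231.90179552782163, 'rvec': array([ 2.2135334 ,  1.28033401, -0.41311832]), 'tvec': array([-0.29574146, -0.31426348,  1.38827631])}
side {'fx': 527.1037129163074, 'fy': 527.1037129163074, 'cx': 316.56412193945397, 'cy': 231.9560773309184, 'rvec': array([ 2.24144837, -0.50985415,  0.2005699 ]), 'tvec': array([-0.48986689,  0.27479592,  0.86951023])}
wrist {'fx': 395.6340275563707, 'fy': 395.6340275563707, 'cx': 315.6216389733068, 'cy': 244.88275691846502, 'mount': array([[-5.90569161e-04, -9.59253798e-01, -2.82545221e-01,
         7.13752805e-02],
       [ 9.99999624e-01, -3.87007243e-04, -7.76267848e-04,
         4.29468358e-04],
       [ 6.35290834e-04, -2.82545574e-01,  9.59253666e-01,
        -1.43169475e-01],
       [ 0.00000000e+00,  0.00000000e+00,  0.00000000e+00,
         1.00000000e+00]])}
```

View pics/scene0.png

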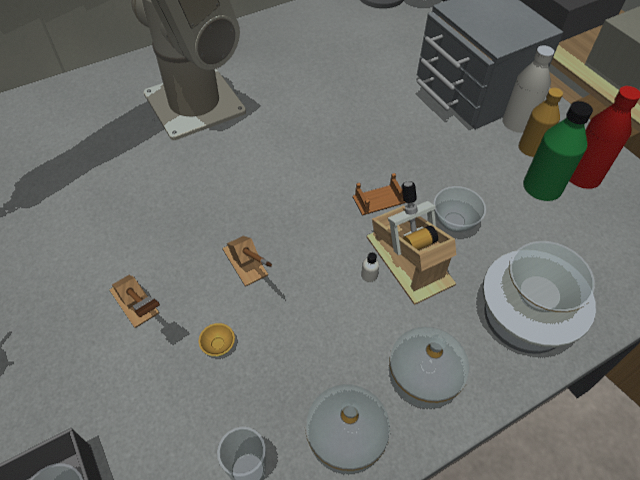

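View pics/side0.png

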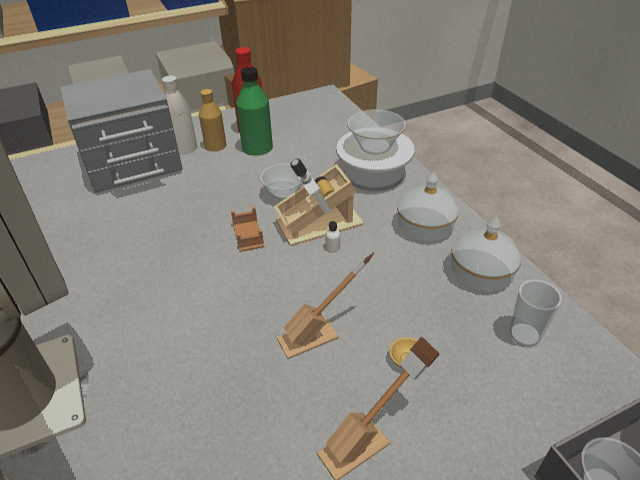

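View pics/wrist0.png

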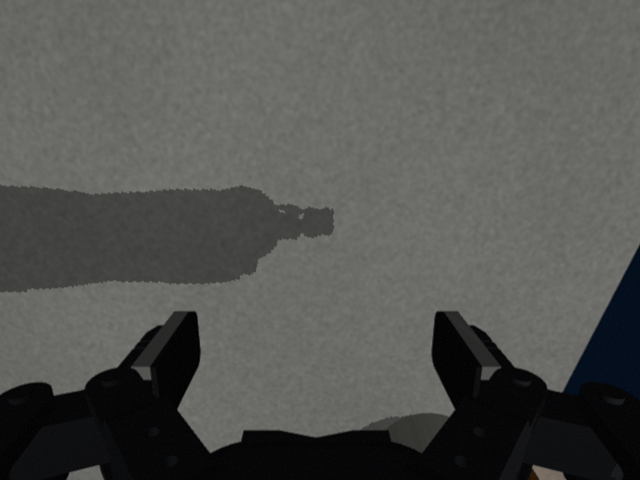

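```bash
python3 - <<'E'
import workcell; print([n for n in dir(workcell) if n[0]!='_'])
E
```

```text
['Unreachable', 'camera', 'get_obs', 'job_done', 'pinch_z']
```

The scene picture shows the rack at about (415,245), knob (409,190), rest (380,195), flat brush stand (135,300) and fine brush stand (245,258). The side picture shows the same: knob (299,167), flat brush's ferrule (418,355). I'll zoom in to measure.

```bash
python3 - <<'E'
import cv2,numpy as np
from workcell import pinch_z; print(pinch_z)
s=cv2.imread("pics/scene0.png"); d=cv2.imread("pics/side0.png")
def crop(im,x0,y0,w,h,k,n):
    c=cv2.resize(im[y0:y0+h,x0:x0+w],None,fx=k,fy=k,interpolation=cv2.INTER_CUBIC)
    for i in range(0,w,10): cv2.line(c,(i*k,0),(i*k,4 if i%50 else 12),(0,0,255),1); 
    for i in range(0,w,20): cv2.putText(c,str(x0+i),(i*k,24),0,.4,(0,0,255),1)
    for j in range(0,h,10):
        cv2.line(c,(0,j*k),(6,j*k),(0,0,255),1); cv2.putText(c,str(y0+j),(8,j*k+4),0,.35,(0,0,255),1)
    cv2.imwrite("pics/"+n,c)
crop(s,345,165,150,145,4,"c1.png"); crop(d,225,145,150,110,5,"c2.png")
crop(s,100,230,180,140,4,"c3.png"); crop(d,270,240,180,240,2,"c4.png")
E
```

```text
0.0187
```

View pics/c1.png

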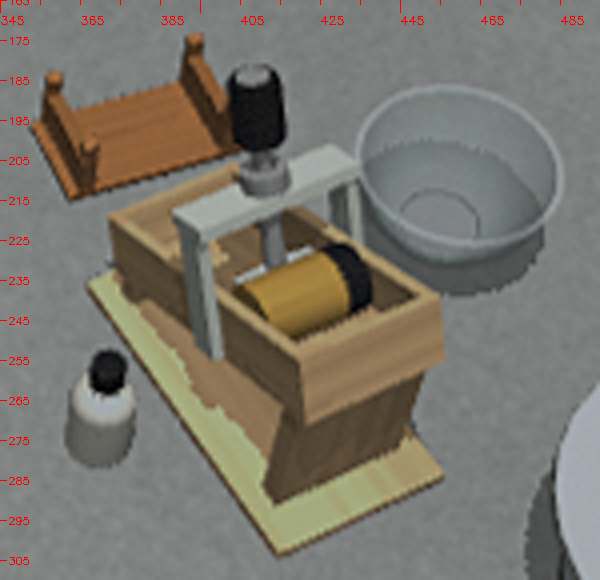

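View pics/c2.png

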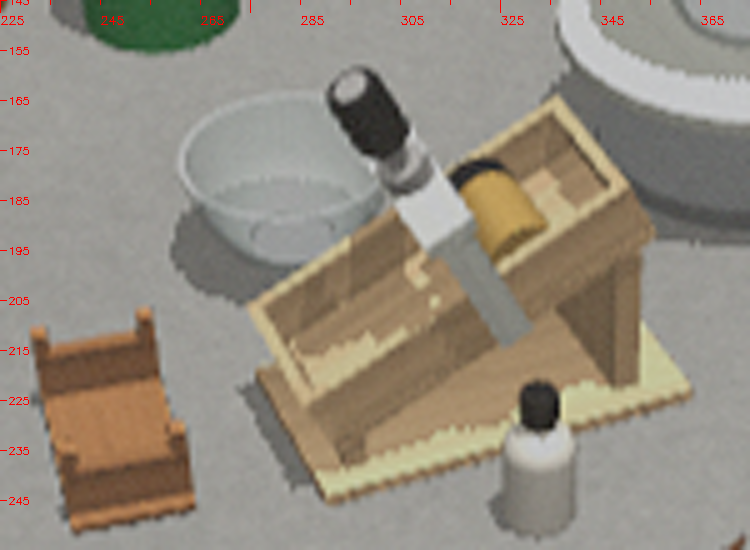

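View pics/c3.png

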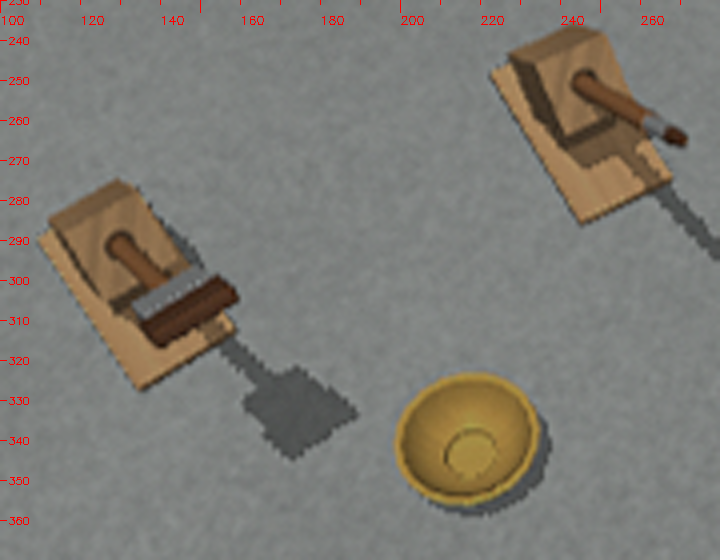

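View pics/c4.png

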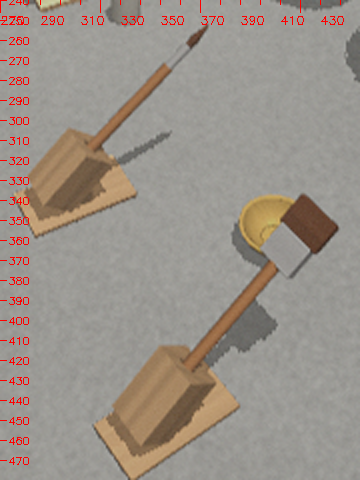

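```bash
cat > h.py <<'E'
import numpy as np,cv2
from scipy.optimize import least_squares
from scipy.spatial.transform import Rotation as R
C={'s':dict(f=570.569448,c=(314.6989,231.9018),r=np.array([2.2135334,1.28033401,-0.41311832]),t=np.array([-0.29574146,-0.31426348,1.38827631])),
'd':dict(f=527.1037,c=(316.5641,231.9561),r=np.array([2.24144837,-0.50985415,0.2005699]),t=np.array([-0.48986689,0.27479592,0.86951023]))}
def proj(k,P):
    c=C[k];K=np.array([[c['f'],0,c['c'][0]],[0,c['f'],c['c'][1]],[0,0,1]])
    return cv2.projectPoints(np.array(P,float).reshape(-1,3),c['r'],c['t'],K,None)[0].reshape(-1,2)
def tri(a,b,ka='s',kb='d'):
    f=lambda P: np.r_[proj(ka,P)[0]-a, proj(kb,P)[0]-b]
    r=least_squares(f,[.45,0,.05]); return r.x,r.fun
def onplane(k,uv,z):
    c=C[k];Rm=R.from_rotvec(c['r']).as_matrix()
    d=Rm.T@np.array([(uv[0]-c['c'][0])/c['f'],(uv[1]-c['c'][1])/c['f'],1]);o=-Rm.T@c['t']
    return o+d*(z-o[2])/d[2]
E
python3 - <<'E'
from h import *
np.set_printoptions(precision=4,suppress=True)
P=lambda *a:print(*a)
P('knob',*tri((409.2,191.6),(299.4,167.4)))
P('knobtop',*tri((408,183),(295,162.6)));P('mouth',*tri((129.5,290.5),(363.5,424)))
P('ferr',*tri((141,301),(406,372.5)))
# rest
def rest(p):
    x,y,a=p;c,s=np.cos(a),np.sin(a)
    T=lambda u,v,z:[x+c*u-s*v,y+s*u+c*v,z]
    return T
# guess yaw by side corners on z=0
for k,u in [('s',(363,214.5)),('s',(353,197)),('d',(240,251)),('d',(263.4,246.6))]: P('restbase',onplane(k,u,0))
for k,u in [('s',(358.5,183)),('s',(367,200.5)),('s',(394,174.5)),('d',(232.6,211)),('d',(254,207.4)),('d',(260.6,230)),('d',(238.6,236.4))]: P('horn',k,onplane(k,u,.042))
for k,u in [('s',(367,235.5)),('s',(415,304)),('s',(455.5,284.5)),('d',(290.5,245)),('d',(363.5,224))]: P('rackbase',k,onplane(k,u,0.0))
for k,u in [('s',(109.3,290)),('s',(134.5,327.5)),('s',(159,311)),('d',(317.5,452.5)),('d',(390,442.5)),('d',(335.5,479.5))]: P('standA',k,onplane(k,u,0.006))
for k,u in [('s',(222.5,248)),('s',(245.5,286)),('s',(268,275)),('d',(278,335)),('d',(288,357)),('d',(338,336))]: P('standB',k,onplane(k,u,0.006))
E
```

```text
knob [0.594  0.1904 0.1603] [-0.2358  0.6182 -0.5019 -0.5726]
knobtop [0.5854 0.1916 0.174 ] [-0.2541  0.6802 -0.5448 -0.6292]
mouth [ 0.4709 -0.3105  0.0564] [-0.6411  0.9702 -0.7471 -0.5795]
ferr [ 0.5439 -0.2987  0.1219] [-0.4178  0.6293 -0.5226 -0.4037]
restbase [0.4958 0.171  0.    ]
restbase [0.4454 0.1783 0.    ]
restbase [0.4426 0.1759 0.    ]
restbase [0.4924 0.1666 0.    ]
horn s [0.4476 0.1874 0.042 ]
horn s [0.4957 0.177  0.042 ]
horn s [0.4646 0.2649 0.042 ]
horn d [0.4596 0.261  0.042 ]
horn d [0.5063 0.2518 0.042 ]
horn d [0.4926 0.1733 0.042 ]
horn d [0.4443 0.1748 0.042 ]
rackbase s [0.5452 0.1487 0.    ]
rackbase s [0.7218 0.1399 0.    ]
rackbase s [0.7258 0.2319 0.    ]
rackbase d [0.5467 0.1452 0.    ]
rackbase d [0.7208 0.1362 0.    ]
standA s [ 0.4148 -0.3424  0.006 ]
standA s [ 0.5127 -0.3278  0.006 ]
standA s [ 0.503  -0.2778  0.006 ]
standA d [ 0.4031 -0.2984  0.006 ]
standA d [ 0.5079 -0.3317  0.006 ]
standA d [ 0.4094 -0.3454  0.006 ]
standB s [ 0.4325 -0.1187  0.006 ]
standB s [ 0.5336 -0.1175  0.006 ]
standB s [ 0.533  -0.0696  0.006 ]
standB d [ 0.4312 -0.0712  0.006 ]
standB d [ 0.4291 -0.1227  0.006 ]
standB d [ 0.527  -0.1205  0.006 ]
```

```bash
cat >> h.py <<'E'
def rel(target,yaw=None,obs=None,grasp=False):
    """shift (units 50mm, tool axes) & roll units for TCP at target and tool-x yaw (deg)"""
    from workcell import get_obs
    o=obs or get_obs(); q=R.from_quat(o['tool_rot']); m=q.as_matrix()
    d=m.T@(np.array(target)-o['eef_pos'])/.05
    y=np.degrees(np.arctan2(m[1,0],m[0,0]))
    print('tcp',o['eef_pos'].round(4),'yaw',round(y,2),'t',round(o['clock'],2),'F',np.round(o['ft_force'],2),'w',round(o['grip_width'],4))
    print('shift',d.round(3),'roll',None if yaw is None else round(-(yaw-y)/6,3)); return d
E
python3 - <<'E'
from h import *
rel((.53,.19,.29),-2.9)
for k,u in [('s',(460,212)),('d',(283,188)),('s',(371,270)),('d',(332,245))]: print(onplane(k,u,.0 if k=='d' or u[0]<400 else .03))
print(proj('s',[[.6,.29,0]]),proj('d',[[.6,.29,0]]))
E
```

```text
tcp [ 0.1307 -0.4821  0.2306] yaw 15.17 t 0.15 F [ 0.36  0.35 -0.5 ] w 0.0849
shift [ 11.225 -10.886  -1.17 ] roll 3.012
[0.60645045 0.33015493 0.03      ]
[0.61054744 0.34352586 0.        ]
[0.61839501 0.11010649 0.        ]
[6.26734404e-01 1.05415154e-01 1.11022302e-16]
[[439.45581857 226.58140612]] [[287.44352152 201.2049095 ]]
```

move_arm --motion '[[85,[0.6,-0.6,-0.3],0.3],[85,[1.3,-1.2,-0.5],0.6],[85,[2.0,-1.9,-0.8],0.9],[85,[2.7,-2.6,-1.0],1.2],[85,[3.4,-3.3,-1.2],1.5],[85,[4.1,-4.0,-1.2],1.8],[85,[4.8,-4.7,-1.2],2.1],[85,[5.5,-5.4,-1.2],2.4],[85,[6.2,-6.0,-1.2],2.7],[85,[6.9,-6.7,-1.2],3.0]]'

```text
clock: 1.15
eef_pos: [0.3768, -0.0672, 0.2914]
tool_rot: [1.0, -0.025, 0.0, 0.0]
ft_force: [2.0, -0.8, 0.2]
grip_width: 0.0854
```

```bash
python3 -c "
from h import *
rel((.53,.19,.29),-2.9)"
```

```text
tcp [ 0.3768 -0.0672  0.2914] yaw -2.91 t 1.15 F [ 1.95 -0.76  0.15] w 0.0854
shift [ 2.799 -5.292  0.027] roll -0.001
```

move_arm --motion '[[85,[0.4,-0.7,0],0],[85,[0.7,-1.4,0],0],[85,[1.1,-2.1,0],0],[85,[1.5,-2.8,0],0],[85,[1.9,-3.5,0],0],[85,[2.2,-4.2,0],0],[85,[2.5,-4.8,0],0],[85,[2.8,-5.3,0],0],[85,[2.8,-5.3,0],0],[85,[2.8,-5.3,0],0]]'

```text
clock: 2.15
eef_pos: [0.5179, 0.0226, 0.2909]
tool_rot: [1.0, 0.011, -0.001, -0.02]
ft_force: [-0.4, -0.6, -0.5]
grip_width: 0.0853
```

```bash
cat >> h.py <<'E'
def wcam(name):
    from workcell import get_obs,camera
    import pickle
    o=get_obs(); c=camera('wrist'); cv2.imwrite('pics/'+name+'.png',c['color'][:,:,::-1])
    pickle.dump((o,{k:v for k,v in c.items()}),open(name+'.pkl','wb'))
    return o,c
def wray(o,c,uv):
    M=np.asarray(c['mount']); m=R.from_quat(o['tool_rot']).as_matrix()
    d=np.array([(uv[0]-c['cx'])/c['fx'],(uv[1]-c['cy'])/c['fy'],1])
    return o['eef_pos']+m@M[:3,3], m@M[:3,:3]@d
def wplane(o,c,uv,z):
    p,d=wray(o,c,uv); return p+d*(z-p[2])/d[2]
def wproj(o,c,P):
    M=np.asarray(c['mount']); m=R.from_quat(o['tool_rot']).as_matrix()
    q=(np.atleast_2d(P)-o['eef_pos'])@m; q=(q-M[:3,3])@M[:3,:3]
    return np.c_[q[:,0]/q[:,2]*c['fx']+c['cx'],q[:,1]/q[:,2]*c['fy']+c['cy']]
E
python3 -c "
from h import *
o,c=wcam('w1')
rel((.59,.19,.25),-2.9)"
```

```text
tcp [0.5185 0.0227 0.2908] yaw 1.25 t 2.2 F [ 0.41 -0.37 -0.29] w 0.0851
shift [ 1.503 -3.279  0.944] roll 0.692
```

View pics/w1.png

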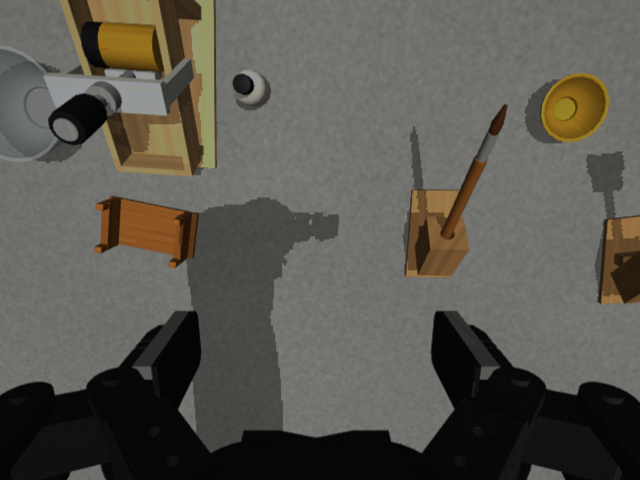

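The wrist picture shows the rack at upper left (knob 75,118), the rest at (148,230), the fine brush at (450,230). The arm stopped well short of the commanded pose, so I'll check the joints.

```bash
python3 -c "
from h import *
from workcell import get_obs
o=get_obs();print(o['joint_pos'].round(3),o['joint_vel'].round(3),o['eef_pos'],o['tool_rot'],o['clock'])"
```

```text
[0.021 0.264 0.189 1.497 0.039 3.141] [ 0.    -0.021 -0.027  0.002 -0.     0.001] [0.51854706 0.02271468 0.29083177] [ 9.99748160e-01  1.09052549e-02 -9.82872909e-04 -1.95889421e-02] 2.2
```

move_arm --motion '[[85,[0,-0.3,0],-1.4],[85,[0,-0.6,0],-2.8],[85,[0,-0.9,0],-4.2],[85,[0,-1.2,0],-5.6],[85,[0,-1.5,0],-7.0],[85,[0,-1.8,0],-8.4],[85,[0,-2.1,0],-9.8],[85,[0,-2.4,0],-11.2],[85,[0,-2.7,0],-12.6],[85,[0,-3.0,0],-14.0]]'

```text
clock: 3.2
eef_pos: [0.5139, 0.1728, 0.2973]
tool_rot: [0.734, 0.679, 0.012, -0.015]
ft_force: [-0.2, 0.0, 0.5]
grip_width: 0.0848
```

```bash
python3 -c "
from h import *
rel((.53,.19,.29),177.1)
from workcell import get_obs
print(get_obs()['joint_pos'].round(3), get_obs()['tool_rot'])"
```

```text
tcp [0.5139 0.1728 0.2973] yaw 85.57 t 3.2 F [-0.18  0.    0.54] w 0.0848
shift [0.361 0.296 0.159] roll -15.254
[0.303 0.302 0.257 1.516 0.038 1.951] [ 0.73371197  0.67918063  0.01233666 -0.01510722]
```

move_arm --motion '[[85,[0.1,0.1,0.1],-1.42],[85,[0.2,0.2,0.1],-2.84],[85,[0.3,0.3,0.1],-4.26],[85,[0.3,0.3,0.1],-5.68],[85,[0.3,0.3,0.1],-7.1],[85,[0.3,0.3,0.1],-8.52],[85,[0.3,0.3,0.1],-9.94],[85,[0.3,0.3,0.1],-11.36],[85,[0.3,0.3,0.1],-12.78],[85,[0.3,0.3,0.1],-14.2]]'

```text
clock: 4.2
eef_pos: [0.5301, 0.1861, 0.2928]
tool_rot: [0.08, 0.997, 0.019, -0.003]
ft_force: [0.3, -0.4, 0.3]
grip_width: 0.0853
```

```bash
python3 -c "
from h import *
o,c=wcam('w2')
rel((.53,.19,.29),177.1)"
```

```text
tcp [0.5301 0.1861 0.2928] yaw 171.0 t 4.25 F [ 0.85  0.41 -0.18] w 0.085
shift [0.014 0.075 0.059] roll -1.016
```

View pics/w2.png

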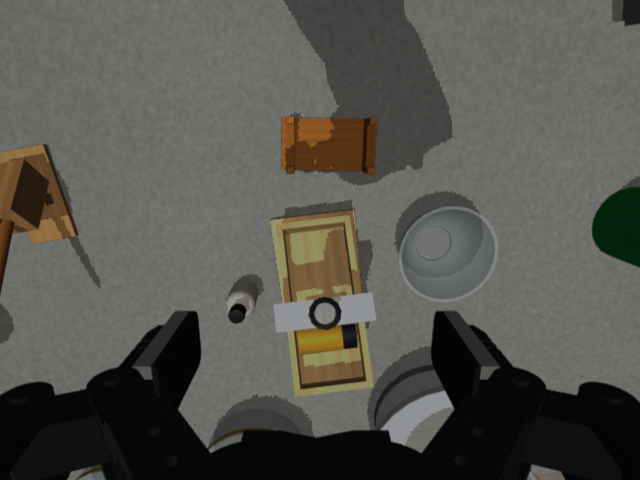

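The wrist picture shows the rest at (329,145), and the knob seen end-on at (325,313) above the bridge (273–375, 312). The gold pot is at (326,340).

```bash
python3 - <<'E'
from h import *
import pickle
np.set_printoptions(precision=4,suppress=True)
o,c=pickle.load(open('w2.pkl','rb')); o1,c1=pickle.load(open('w1.pkl','rb'))
im=cv2.imread('pics/w2.png'); cv2.imwrite('pics/w2c.png',cv2.resize(im[100:400,250:400],None,fx=4,fy=4)[:,:]) 
cv2.imwrite('pics/w2c.png',cv2.resize(im[190:400,250:400],None,fx=2.8,fy=2.8)); cv2.imwrite('pics/w2r.png',cv2.resize(im[105:185,270:390],None,fx=6,fy=6,interpolation=cv2.INTER_CUBIC))
for z in (.14,.16,.174): print('knob',z,wplane(o,c,(325,313),z))
for uv in [(282,117),(376,117),(376,174),(282,174)]: print('rest',wplane(o,c,uv,.042))
for uv in [(66,130)]: print('w1knobtop',wplane(o1,c1,uv,.174))
print('w1 knob mid',wplane(o1,c1,(81,116),.16))
print('rack x dir', [np.degrees(np.arctan2(*(wplane(o,c,b,zb)-wplane(o,c,a,za))[[1,0]])) for a,b,za,zb in [((273,218),(296,394),.06,.12),((354,210),(373,386),.06,.12)]])
print('bridge ydir',wplane(o,c,(375,307),.13)-wplane(o,c,(273,318),.13))
E
```

```text
knob 0.14 [0.6031 0.1874 0.14  ]
knob 0.16 [0.5934 0.1877 0.16  ]
knob 0.174 [0.5866 0.1879 0.174 ]
rest [0.4428 0.1773 0.042 ]
rest [0.4571 0.2657 0.042 ]
rest [0.5106 0.2593 0.042 ]
rest [0.4953 0.1675 0.042 ]
w1knobtop [0.5845 0.1899 0.174 ]
w1 knob mid [0.5935 0.1873 0.16  ]
rack x dir [np.float64(-1.6319645634246314), np.float64(-4.109665855553479)]
bridge ydir [ 0.0054  0.0868 -0.    ]
```

View pics/w2c.png

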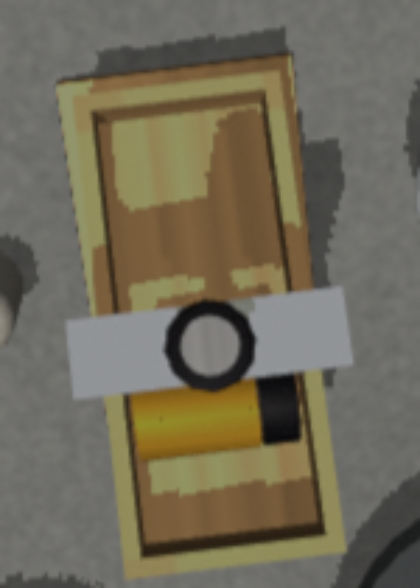

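View pics/w2r.png

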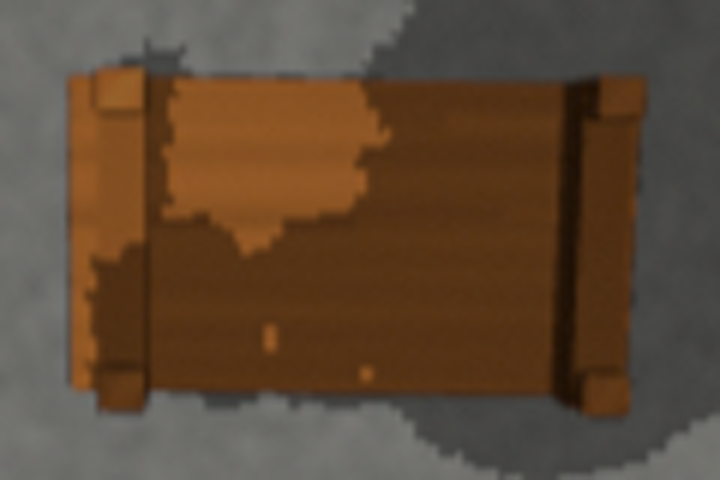

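```bash
python3 - <<'E'
from h import *
import pickle
np.set_printoptions(precision=4,suppress=True)
o,c=pickle.load(open('w2.pkl','rb'))
H=np.array([wplane(o,c,uv,.042) for uv in [(290,120),(373.7,121),(370.8,170.5),(290.3,170)]]);print(H,H.mean(0))
m=R.from_quat(o['tool_rot']).as_matrix(); print(m[:,2])
g=np.array([.5926,.1885,.162]); rel(g+.0187*m[:,2]+[0,0,.05],177); rel(g+.0187*m[:,2],177)
E
```

```text
[[0.4466 0.1843 0.042 ]
 [0.4603 0.2631 0.042 ]
 [0.5063 0.2546 0.042 ]
 [0.4928 0.1762 0.042 ]] [0.4765 0.2195 0.042 ]
[-0.0025  0.0389 -0.9992]
tcp [0.5301 0.1861 0.2928] yaw 171.0 t 4.25 F [ 0.85  0.41 -0.18] w 0.085
shift [-1.24   0.182  1.987] roll -1.0
tcp [0.5301 0.1861 0.2928] yaw 171.0 t 4.25 F [ 0.85  0.41 -0.18] w 0.085
shift [-1.249  0.144  2.986] roll -1.0
```

move_arm --motion '[[85,[-0.4,0.05,0.3],-0.5],[85,[-0.8,0.1,0.6],-1.0],[85,[-1.24,0.15,1.0],-1.0],[85,[-1.24,0.15,1.5],-1.0],[85,[-1.24,0.15,2.0],-1.0],[85,[-1.25,0.15,2.3],-1.0],[85,[-1.25,0.14,2.6],-1.0],[85,[-1.25,0.14,2.8],-1.0],[85,[-1.25,0.14,2.98],-1.0],[85,[-1.25,0.14,2.98],-1.0]]'

```text
clock: 5.25
eef_pos: [0.5921, 0.1884, 0.1423]
tool_rot: [0.031, 0.999, 0.019, -0.003]
ft_force: [-0.2, -0.1, -0.4]
grip_width: 0.0847
```

```bash
python3 - <<'E'
from h import *
from workcell import camera
o,c=wcam('w3')
d=camera('side'); cv2.imwrite('pics/side3.png',cv2.resize(d['color'][100:280,200:400,::-1],None,fx=3,fy=3))
m=R.from_quat(o['tool_rot']).as_matrix()
rel(np.array([.5926,.1885,.162])+.0187*m[:,2],177)
E
```

```text
tcp [0.5931 0.1887 0.144 ] yaw 176.42 t 5.35 F [ 0.34  0.6  -0.06] w 0.0851
shift [0.012 0.01  0.014] roll -0.097
```

View pics/w3.png

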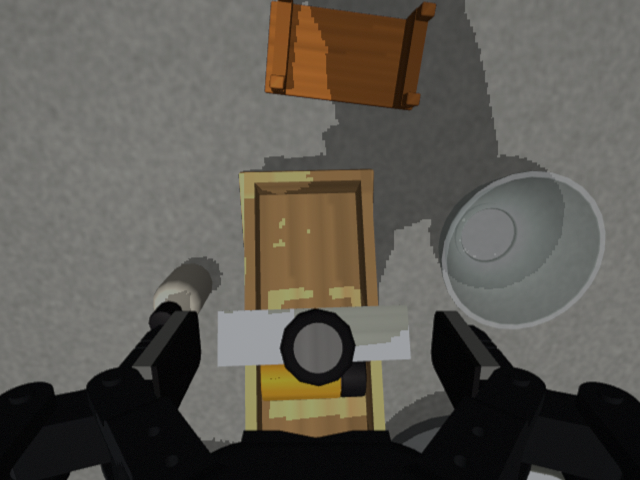

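View pics/side3.png

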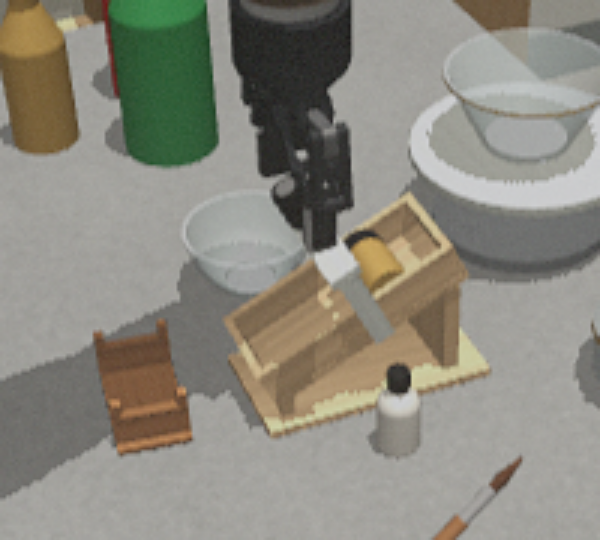

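The wrist picture shows the knob end-on at (318,347), midway between the pads (200 and 432). The side picture shows the finger alongside the knob and clear of the bridge, so I'll close.

move_arm --motion '[[5,[0,0,0],0],[5,[0,0,0],0],[5,[0,0,0],0],[5,[0,0,0],0],[5,[0,0,0],0],[5,[0,0,0],0],[5,[0,0,0],0],[5,[0,0,0],0],[5,[0,0,0],0],[5,[0,0,0],0]]'

```text
clock: 6.35
eef_pos: [0.593, 0.1884, 0.1441]
tool_rot: [0.031, 0.999, 0.019, -0.001]
ft_force: [-1.5, 0.6, 5.4]
grip_width: 0.0225
```

```bash
python3 - <<'E'
from h import *
o,c=wcam('w4')
m=R.from_quat(o['tool_rot']).as_matrix()
rel(o['eef_pos']+.034*np.array([-np.sin(np.radians(25))*np.cos(.0524),np.sin(np.radians(25))*np.sin(.0524),np.cos(np.radians(25))]),177)
print(o['ft_torque'].round(2))
E
```

```text
tcp [0.593  0.1884 0.1441] yaw 176.43 t 6.4 F [-1.39  0.39  6.02] w 0.0228
shift [ 0.29   0.02  -0.615] roll -0.096
[-0.85  0.3  -0.37]
```

move_arm --motion '[[5,[0.03,0,-0.06],0],[5,[0.06,0,-0.12],0],[5,[0.09,0.01,-0.18],0],[5,[0.12,0.01,-0.25],0],[5,[0.15,0.01,-0.31],0],[5,[0.18,0.01,-0.37],0],[5,[0.21,0.01,-0.44],0],[5,[0.24,0.02,-0.51],0],[5,[0.27,0.02,-0.58],0],[5,[0.3,0.02,-0.63],0]]'

```text
clock: 7.4
eef_pos: [0.5793, 0.189, 0.1736]
tool_rot: [0.031, 0.999, 0.019, -0.001]
ft_force: [7.2, 1.2, -7.4]
grip_width: 0.0225
```

```bash
python3 - <<'E'
from h import *
from workcell import camera
o,c=wcam('w5')
rel([.593-.0144,.1884,.1441+.0308],177)
s=camera('scene'); cv2.imwrite('pics/scene5.png',cv2.resize(s['color'][150:320,330:500,::-1],None,fx=3.5,fy=3.5))
E
```

```text
tcp [0.5791 0.189  0.174 ] yaw 176.42 t 7.45 F [ 6.09  0.79 -7.82] w 0.023
shift [ 0.008 -0.012 -0.018] roll -0.097
```

View pics/w5.png

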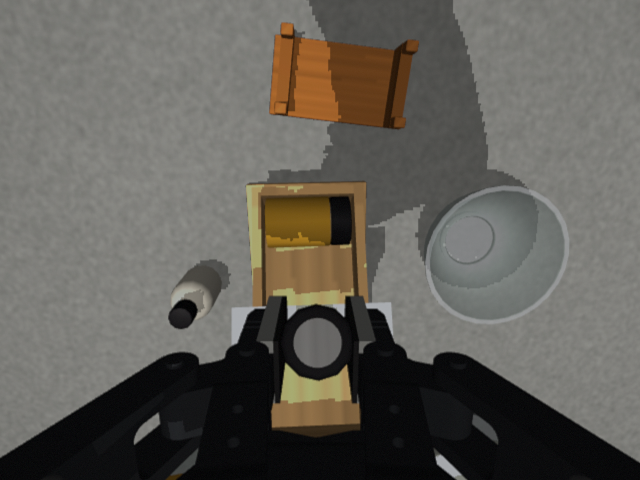

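View pics/scene5.png

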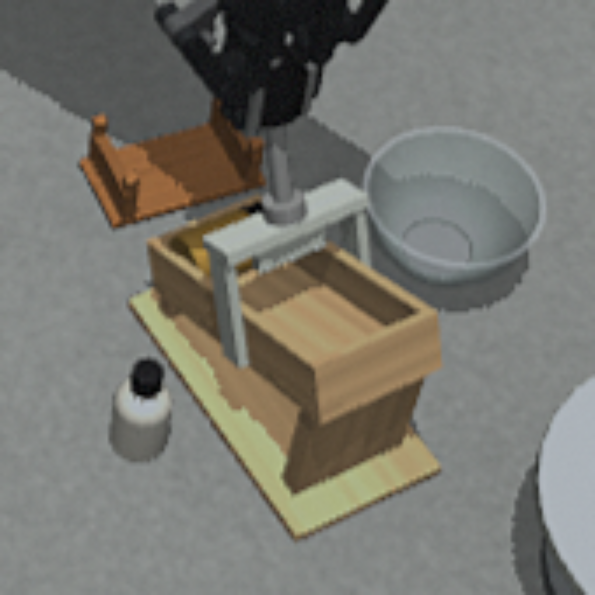

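The gold pot has already rolled to the lip (wrist 305,220). I'll pull a further 2 mm to confirm the stop, and hold.

move_arm --motion '[[5,[0.0,0,-0.01],0],[5,[0.01,0,-0.02],0],[5,[0.01,0,-0.03],0],[5,[0.02,0,-0.04],0],[5,[0.02,0,-0.04],0],[5,[0.02,0,-0.04],0],[5,[0.02,0,-0.04],0],[5,[0.02,0,-0.04],0],[5,[0.02,0,-0.04],0],[5,[0.02,0,-0.04],0]]'

```text
clock: 8.5
eef_pos: [0.5786, 0.189, 0.175]
tool_rot: [0.031, 0.999, 0.019, -0.001]
ft_force: [8.1, 2.0, -9.4]
grip_width: 0.0228
```

```bash
python3 - <<'E'
from h import *
rel([.593,.1884,.1441],177)
E
```

```text
tcp [0.5786 0.189  0.175 ] yaw 176.41 t 8.5 F [ 8.09  1.97 -9.38] w 0.0228
shift [-0.291 -0.018  0.617] roll -0.098
```

move_arm --motion '[[5,[-0.02,0,0.03],0],[5,[-0.03,0,0.07],0],[5,[-0.05,0,0.1],0],[5,[-0.06,0,0.14],0],[5,[-0.08,0,0.17],0],[5,[-0.1,-0.01,0.2],0],[5,[-0.11,-0.01,0.24],0],[5,[-0.13,-0.01,0.27],0],[5,[-0.15,-0.01,0.31],0],[5,[-0.16,-0.01,0.34],0]]'

```text
clock: 9.5
eef_pos: [0.5861, 0.1887, 0.1588]
tool_rot: [0.031, 0.999, 0.019, -0.001]
ft_force: [6.4, 0.4, -4.7]
grip_width: 0.0224
```

move_arm --motion '[[5,[-0.02,0,0.03],0],[5,[-0.03,0,0.07],0],[5,[-0.05,0,0.1],0],[5,[-0.06,0,0.14],0],[5,[-0.08,0,0.17],0],[5,[-0.1,-0.01,0.2],0],[5,[-0.11,-0.01,0.24],0],[5,[-0.13,-0.01,0.28],0],[5,[-0.15,-0.01,0.31],0],[5,[-0.16,-0.01,0.34],0]]'

```text
clock: 10.5
eef_pos: [0.593, 0.1885, 0.144]
tool_rot: [0.031, 0.999, 0.019, -0.001]
ft_force: [-0.1, -1.1, 9.1]
grip_width: 0.0228
```

```bash
python3 - <<'E'
from h import *
rel([.593,.1884,.1441],177)
E
```

```text
tcp [0.593  0.1885 0.144 ] yaw 176.43 t 10.5 F [-0.08 -1.06  9.12] w 0.0228
shift [ 0.    -0.001 -0.002] roll -0.095
```

move_arm --motion '[[40,[0,0,0],0],[60,[0,0,0],0],[85,[0,0,0],0],[85,[0,0,0],0],[85,[0,0,0],0],[85,[0,0,-0.2],0],[85,[0,0,-0.6],0],[85,[0,0,-1.2],0],[85,[0,0,-2.0],0],[85,[0,0,-2.9],0]]'

```text
clock: 11.5
eef_pos: [0.5924, 0.1827, 0.2891]
tool_rot: [0.031, 0.999, 0.019, -0.003]
ft_force: [1.5, -0.4, 0.1]
grip_width: 0.0852
```

```bash
python3 - <<'E'
from h import *
o,c=wcam('w6')
rel([.45,-.30,.31],188.3)
E
```

```text
tcp [0.5953 0.1833 0.2991] yaw 176.43 t 11.55 F [ 1.17 -0.06  6.39] w 0.085
shift [ 2.297 -9.809 -0.663] roll -1.978
```

View pics/w6.png

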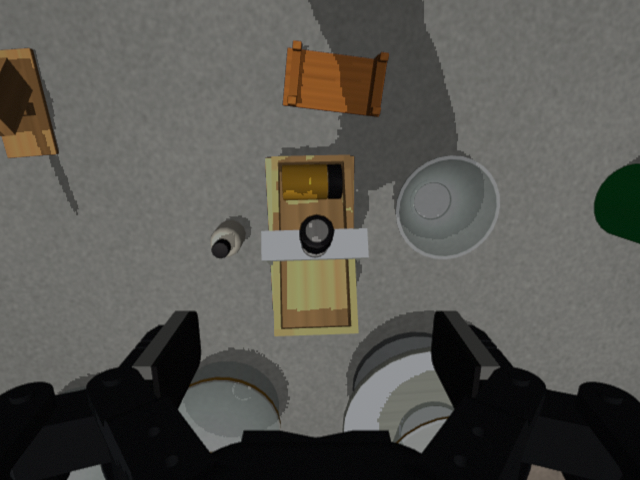

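The pot lies at the lip (312,182) and the knob is home (316,232). Next I'll move to view the flat brush.

move_arm --motion '[[85,[0.2,-0.8,-0.2],-0.2],[85,[0.4,-1.7,-0.3],-0.4],[85,[0.6,-2.6,-0.3],-0.6],[85,[0.8,-3.5,-0.3],-0.8],[85,[1.0,-4.4,-0.4],-1.0],[85,[1.2,-5.3,-0.4],-1.2],[85,[1.4,-6.2,-0.4],-1.4],[85,[1.6,-7.1,-0.5],-1.6],[85,[1.9,-8.0,-0.6],-1.8],[85,[2.1,-8.9,-0.6],-2.0]]'

```text
clock: 12.55
eef_pos: [0.46, -0.2573, 0.3029]
tool_rot: [-0.074, 0.997, 0.019, 0.002]
ft_force: [1.1, 0.3, -0.8]
grip_width: 0.085
```

move_arm --motion '[[85,[0.2,-0.5,0],0],[85,[0.2,-0.9,0],0],[85,[0.2,-0.9,0],0],[85,[0.2,-0.9,0],0],[85,[0.2,-0.9,0],0],[85,[0.2,-0.9,0],0],[85,[0.2,-0.9,0],0],[85,[0.2,-0.9,0],0],[85,[0.2,-0.9,0],0],[85,[0.2,-0.9,0],0]]'

```text
clock: 13.55
eef_pos: [0.4576, -0.3013, 0.2994]
tool_rot: [-0.074, 0.997, 0.02, 0.0]
ft_force: [0.4, 0.0, -0.4]
grip_width: 0.085
```

```bash
python3 - <<'E'
from h import *
o,c=wcam('w7')
rel([.45,-.30,.31],188.3)
im=cv2.imread('pics/w7.png')
E
```

```text
tcp [ 0.4576 -0.3013  0.2993] yaw -171.56 t 13.6 F [ 0.55  0.59 -0.27] w 0.0847
shift [ 0.145  0.057 -0.212] roll -59.976
```

View pics/w7.png

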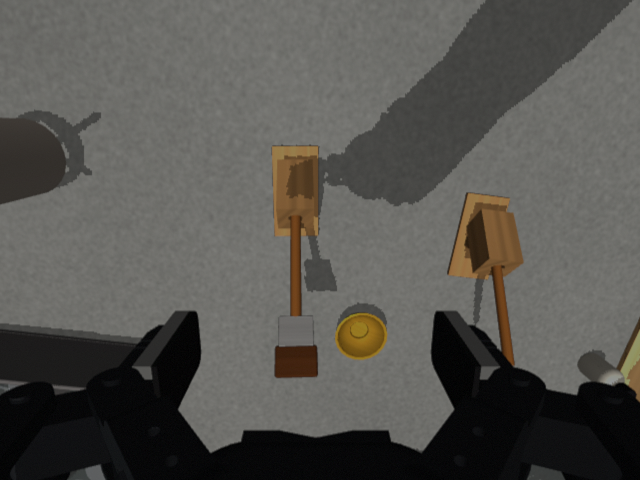

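The flat brush hangs straight down in the picture: mouth (295,216), ferrule start (295,317), tip (296,377). The dish is at (360,335). I'll fit its line from the three cameras.

```bash
python3 - <<'E'
from h import *
import pickle
np.set_printoptions(precision=4,suppress=True)
o,c=pickle.load(open('w7.pkl','rb'))
W=[(295.5,216),(295.5,317),(296,377)]
S=[(129.5,290.5),(142,302)]; D=[(363.5,424),(407,372)]
def pts(p):
    d=np.array([np.cos(p[4])*np.cos(p[3]),np.cos(p[4])*np.sin(p[3]),np.sin(p[4])])
    return np.array(p[:3])+np.outer([0,.099,.149],d)
def f(p):
    P=pts(p)
    return np.r_[(wproj(o,c,P)-W).ravel(),(proj('s',P[:2])-S).ravel()*.7,(proj('d',P[:2])-D).ravel()*.7,(p[2]-.061)*500,(p[4]-np.pi/4)*30]
r=least_squares(f,[.47,-.31,.061,.14,.78]);print(r.x,np.degrees(r.x[3:]),r.fun)
P=pts(r.x);print(P); d=(P[1]-P[0])/.099; org=P[0]+.049*d;print('origin',org)
m=R.from_quat(o['tool_rot']).as_matrix();print(m[:,2])
rel(org+.0187*m[:,2],None)
print('pull dir tool',m.T@d)
E
```

```text
[ 0.4718 -0.3104  0.0604  0.1468  0.7107] [ 8.4105 40.7175] [-0.3258  1.4216  0.1752 -0.4494 -0.025  -1.1194 -0.7289  0.0993 -1.3016
 -0.0954 -0.1215 -1.5837  0.1392 -0.9176 -0.2892 -2.2423]
[[ 0.4718 -0.3104  0.0604]
 [ 0.546  -0.2994  0.125 ]
 [ 0.5835 -0.2939  0.1576]]
origin [ 0.5085 -0.305   0.0924]
[-0.0022  0.039  -0.9992]
tcp [ 0.4576 -0.3013  0.2993] yaw -171.56 t 13.6 F [ 0.55  0.59 -0.27] w 0.0847
shift [-0.982 -0.383  4.505] roll None
pull dir tool [-0.7603  0.0247 -0.6492]
```

move_arm --motion '[[85,[-0.5,-0.2,0.2],0],[85,[-0.98,-0.38,0.5],0],[85,[-0.98,-0.38,1.0],0],[85,[-0.98,-0.38,1.5],0],[85,[-0.98,-0.38,2.0],0],[85,[-0.98,-0.38,2.5],0],[85,[-0.98,-0.38,2.9],0],[85,[-0.98,-0.38,3.2],0],[85,[-0.98,-0.38,3.4],0],[85,[-0.98,-0.38,3.4],0]]'

```text
clock: 14.6
eef_pos: [0.5075, -0.3058, 0.1273]
tool_rot: [-0.073, 0.997, 0.021, -0.001]
ft_force: [0.5, -0.5, 0.4]
grip_width: 0.085
```

```bash
python3 - <<'E'
from h import *
from workcell import camera
o,c=wcam('w8')
m=R.from_quat(o['tool_rot']).as_matrix()
rel(np.array([.5085,-.305,.0924])+.0157*m[:,2])
d=camera('side'); cv2.imwrite('pics/side8.png',cv2.resize(d['color'][280:480,280:480,::-1],None,fx=3,fy=3))
E
```

```text
tcp [ 0.5082 -0.3063  0.1285] yaw -171.57 t 14.65 F [ 0.12  0.02 -0.25] w 0.0848
shift [-0.008 -0.004  1.037] roll None
```

View pics/w8.png

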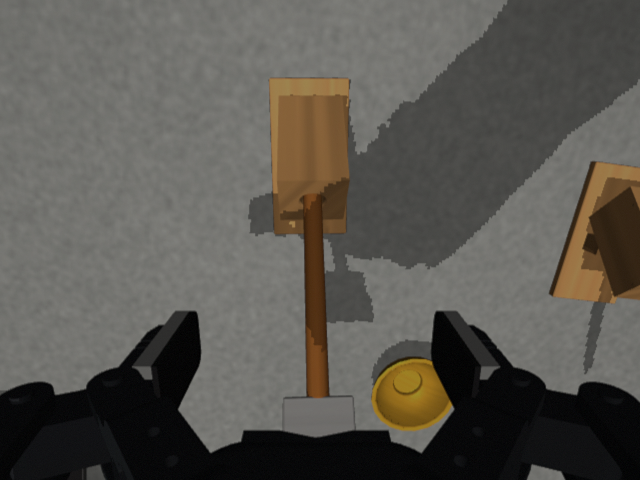

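View pics/side8.png

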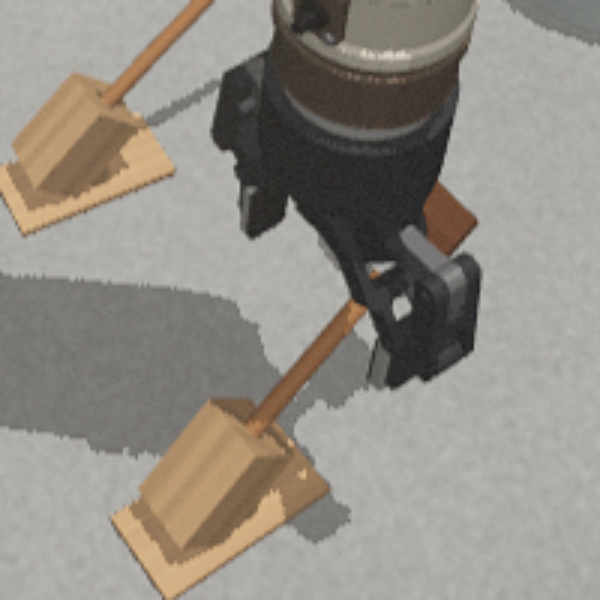

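move_arm --motion '[[85,[0,0,0.3],0],[85,[0,0,0.6],0],[85,[0,0,0.85],0],[85,[0,0,1.0],0],[85,[0,0,1.04],0],[85,[0,0,1.04],0],[40,[0,0,1.04],0],[0,[0,0,1.04],0],[0,[0,0,1.04],0],[0,[0,0,1.04],0]]'

```text
clock: 15.7
eef_pos: [0.5085, -0.3045, 0.0773]
tool_rot: [-0.074, 0.997, 0.019, 0.001]
ft_force: [0.0, -0.4, -0.1]
grip_width: 0.0276
```

move_arm --motion '[[0,[0,0,0],0],[0,[0,0,0],0],[0,[0,0,0],0],[0,[0,0,0],0],[0,[0,0,0],0],[0,[0,0,0],0],[0,[0,0,0],0],[0,[0,0,0],0],[0,[0,0,0],0],[0,[0,0,0],0]]'

```text
clock: 16.7
eef_pos: [0.5085, -0.3047, 0.0771]
tool_rot: [-0.074, 0.997, 0.019, 0.001]
ft_force: [-1.1, -1.8, 2.4]
grip_width: 0.008
```

```bash
python3 - <<'E'
from h import *
from workcell import camera
o,c=wcam('w9')
yw=np.radians(8.4);e=np.radians(43)
d=np.array([np.cos(e)*np.cos(yw),np.cos(e)*np.sin(yw),np.sin(e)])
rel(o['eef_pos']+.06*d)
d=camera('side'); cv2.imwrite('pics/side9.png',cv2.resize(d['color'][280:480,280:480,::-1],None,fx=3,fy=3))
E
```

```text
tcp [ 0.5084 -0.3046  0.0771] yaw -171.57 t 16.75 F [-0.29 -3.16  2.15] w 0.0077
shift [-0.881  0.03  -0.815] roll None
```

View pics/side9.png

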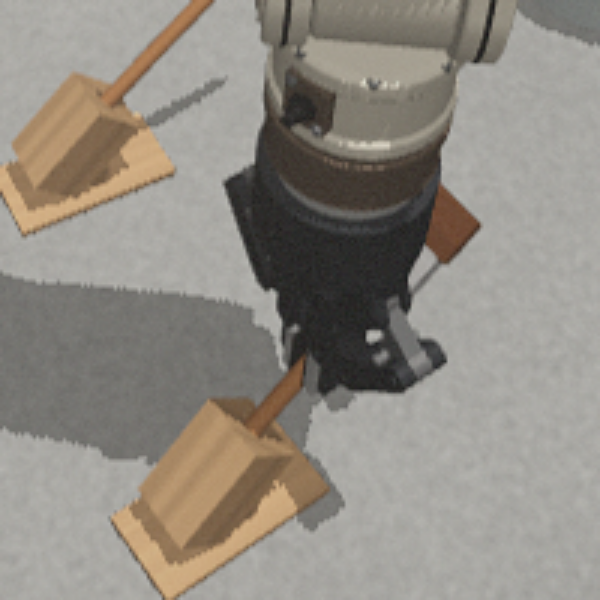

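View pics/w9.png

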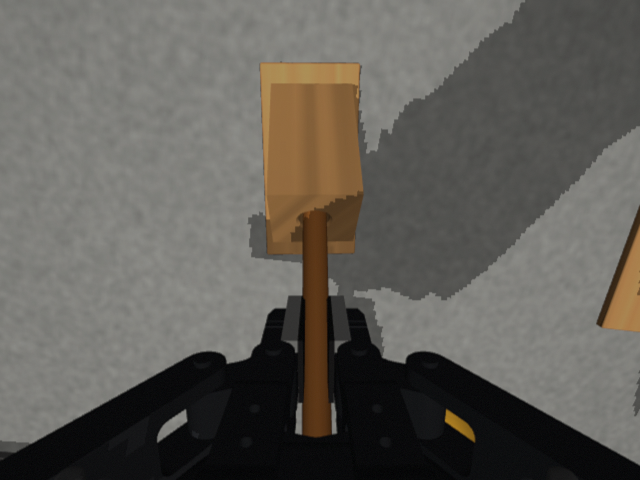

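The handle is held between the pads (wrist 316,340; width reading 7.7 mm, the same −1…−2 mm bias as on the knob). I'll draw it out along its axis.

move_arm --motion '[[0,[-0.07,0,-0.07],0],[0,[-0.16,0.01,-0.15],0],[0,[-0.25,0.01,-0.23],0],[0,[-0.34,0.01,-0.32],0],[0,[-0.43,0.01,-0.4],0],[0,[-0.52,0.02,-0.48],0],[0,[-0.61,0.02,-0.57],0],[0,[-0.7,0.02,-0.65],0],[0,[-0.79,0.03,-0.74],0],[0,[-0.88,0.03,-0.83],0]]'

```text
clock: 17.8
eef_pos: [0.5521, -0.2975, 0.119]
tool_rot: [-0.074, 0.997, 0.02, 0.0]
ft_force: [-0.3, -0.2, -0.6]
grip_width: 0.0079
```

```bash
python3 - <<'E'
from h import *
from workcell import camera
o,c=wcam('w10')
rel(o['eef_pos'])
d=camera('side'); cv2.imwrite('pics/side10.png',cv2.resize(d['color'][240:480,280:480,::-1],None,fx=2.5,fy=2.5))
E
```

```text
tcp [ 0.5533 -0.2978  0.1199] yaw -171.53 t 17.85 F [ 1.77 -0.34  0.05] w 0.0079
shift [0.023 0.008 0.019] roll None
```

View pics/side10.png

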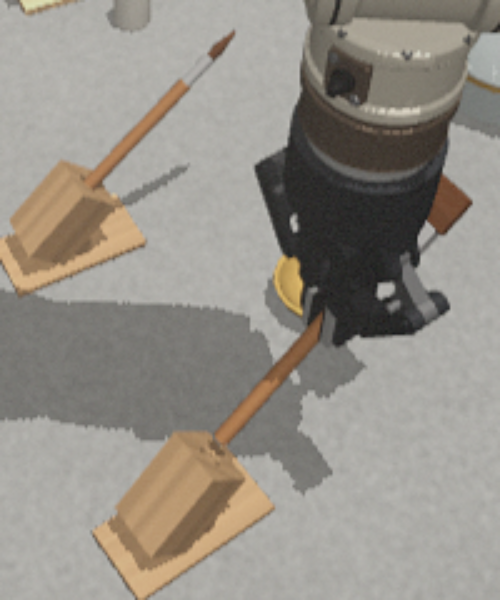

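View pics/w10.png

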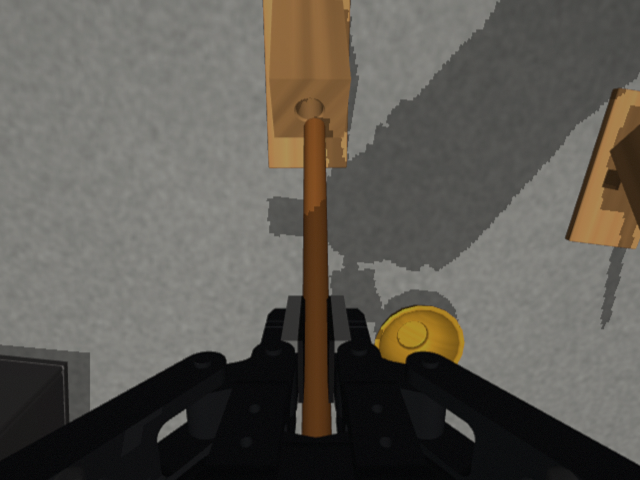

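The brush is clear of the bore (butt at wrist (314,125), bore mouth (309,107)). I'll raise it and carry it to the rest.

move_arm --motion '[[0,[-0.02,0,-0.1],0],[0,[-0.02,0,-0.3],0],[0,[-0.02,0,-0.6],0],[0,[-0.02,0,-0.9],0],[0,[-0.02,0,-1.2],0],[0,[-0.02,0,-1.5],0],[0,[-0.02,0,-1.8],0],[0,[-0.02,0,-2.1],0],[0,[-0.02,0,-2.4],0],[0,[-0.02,0,-2.7],0]]'

```text
clock: 18.9
eef_pos: [0.5527, -0.3032, 0.255]
tool_rot: [-0.073, 0.997, 0.019, 0.001]
ft_force: [-0.7, -0.2, -0.2]
grip_width: 0.0079
```

```bash
python3 - <<'E'
from h import *
import pickle
np.set_printoptions(precision=4,suppress=True)
for n,p in (('w6',[(297,46),(383,57),(376,111),(290,100)]),('w5',[(287,30),(411,46),(398.5,123),(280,107)])):
    o,c=pickle.load(open(n+'.pkl','rb')); H=np.array([wplane(o,c,u,.042) for u in p]); print(H,H.mean(0), np.degrees(np.arctan2(-(H[1]-H[0])[0],(H[1]-H[0])[1])),np.degrees(np.arctan2((H[2]-H[1])[1],(H[2]-H[1])[0])))
o,c=pickle.load(open('w6.pkl','rb')); print('rack front',wplane(o,c,(266,157),.065),wplane(o,c,(354,155),.065))
rel([.4782,.2293,.26],260-360)
E
```

```text
[[0.4475 0.1842 0.042 ]
 [0.4609 0.2616 0.042 ]
 [0.5072 0.2543 0.042 ]
 [0.4926 0.1743 0.042 ]] [0.4771 0.2186 0.042 ] -9.833347606722993 -9.037800046141323
[[0.4472 0.1841 0.042 ]
 [0.4606 0.2621 0.042 ]
 [0.5071 0.2538 0.042 ]
 [0.4922 0.1757 0.042 ]] [0.4768 0.2189 0.042 ] -9.800084202848087 -10.042994907489646
rack front [0.5414 0.1492 0.065 ] [0.5448 0.2291 0.065 ]
tcp [ 0.5527 -0.3032  0.255 ] yaw -171.59 t 18.9 F [-0.66 -0.25 -0.19] w 0.0079
shift [-0.085 10.75   0.316] roll -11.931
```

move_arm --motion '[[0,[0,0.4,0],-0.3],[0,[0,1.1,0],-1.2],[0,[0,2.0,0],-2.3],[0,[0,2.9,0],-3.4],[0,[0,3.8,0],-4.5],[0,[0,4.7,0],-5.6],[0,[-0.02,5.6,0],-6.7],[0,[-0.04,6.5,0],-7.8],[0,[-0.06,7.4,0],-8.9],[0,[-0.08,8.3,0],-10.0]]'

```text
clock: 19.9
eef_pos: [0.4955, 0.1091, 0.2708]
tool_rot: [-0.564, 0.826, 0.016, 0.011]
ft_force: [0.3, 0.3, -0.1]
grip_width: 0.0079
```

```bash
python3 - <<'E'
from h import *
rel([.4785,.2288,.20],-99.8)
E
```

```text
tcp [0.4955 0.1091 0.2708] yaw -111.33 t 19.9 F [ 0.27  0.32 -0.1 ] w 0.0079
shift [-2.053  1.164  1.51 ] roll -1.922
```

move_arm --motion '[[0,[-0.5,0.3,0.2],-0.5],[0,[-1.1,0.6,0.5],-1.0],[0,[-1.6,0.9,0.8],-1.5],[0,[-2.0,1.1,1.1],-1.92],[0,[-2.05,1.16,1.3],-1.92],[0,[-2.05,1.16,1.5],-1.92],[0,[-2.05,1.16,1.5],-1.92],[0,[-2.05,1.16,1.5],-1.92],[0,[-2.05,1.16,1.5],-1.92],[0,[-2.05,1.16,1.5],-1.92]]'

```text
clock: 20.9
eef_pos: [0.4803, 0.2266, 0.2001]
tool_rot: [-0.642, 0.767, 0.015, 0.012]
ft_force: [0.4, 0.1, -0.7]
grip_width: 0.008
```

```bash
python3 - <<'E'
from h import *
from workcell import camera
o,c=wcam('w11')
rel([.4785,.2288,.075],-99.8)
d=camera('side'); cv2.imwrite('pics/side11.png',cv2.resize(d['color'][80:280,180:380,::-1],None,fx=3,fy=3))
d=camera('scene'); cv2.imwrite('pics/scene11.png',cv2.resize(d['color'][100:300,320:520,::-1],None,fx=3,fy=3))
E
```

```text
tcp [0.4802 0.2267 0.2   ] yaw -100.11 t 20.95 F [-0.49  0.15 -0.18] w 0.0083
shift [0.061 0.021 2.501] roll -0.052
```

View pics/side11.png

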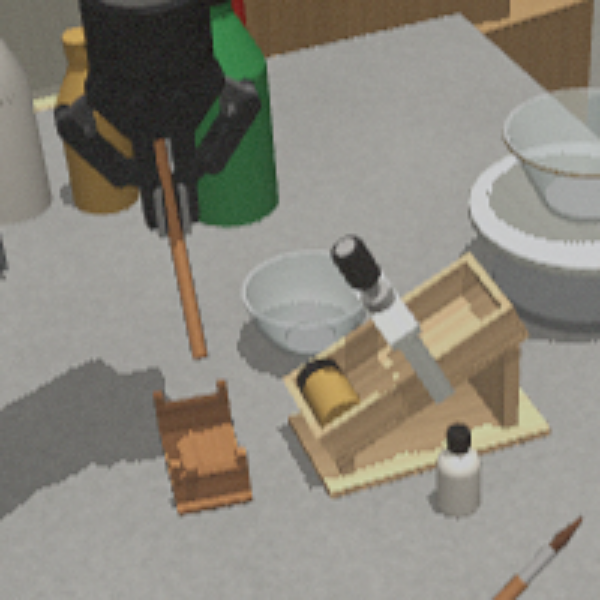

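View pics/w11.png

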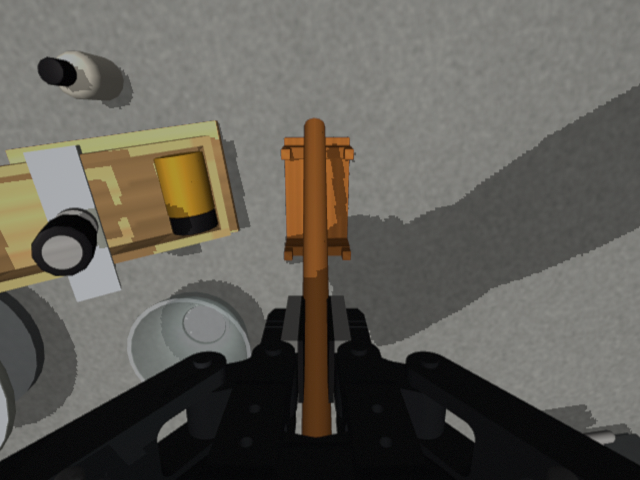

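View pics/scene11.png

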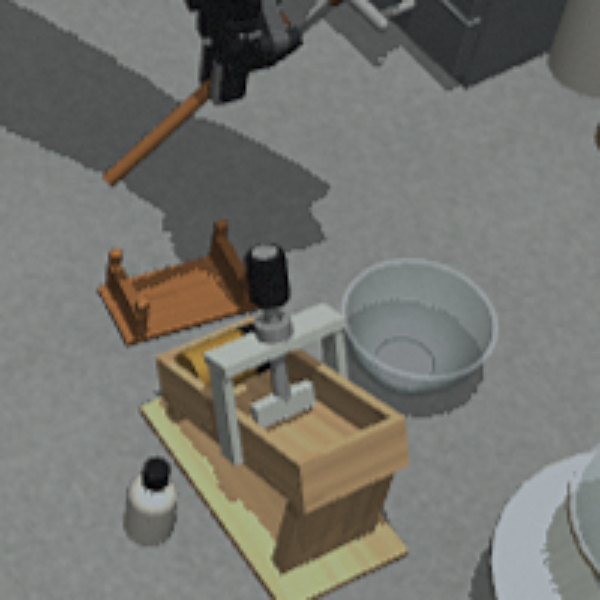

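The brush hangs over the rest, butt toward the robot's right, aligned with the rest's middle (wrist handle x 315, rest edges 285/352). I'll lower it.

move_arm --motion '[[0,[0.03,0.01,0.1],0],[0,[0.06,0.02,0.3],0],[0,[0.06,0.02,0.6],0],[0,[0.06,0.02,0.9],0],[0,[0.06,0.02,1.2],0],[0,[0.06,0.02,1.5],0],[0,[0.06,0.02,1.8],0],[0,[0.06,0.02,2.05],0],[0,[0.06,0.02,2.2],0],[0,[0.06,0.02,2.3],0]]'

```text
clock: 22.05
eef_pos: [0.4774, 0.2286, 0.0833]
tool_rot: [-0.642, 0.766, 0.016, 0.011]
ft_force: [0.2, -0.2, -0.5]
grip_width: 0.0078
```

```bash
python3 - <<'E'
from h import *
from workcell import camera
o,c=wcam('w12')
rel([.4785,.2288,.05],-99.8)
d=camera('side'); cv2.imwrite('pics/side12.png',cv2.resize(d['color'][80:280,180:380,::-1],None,fx=3,fy=3))
E
```

```text
tcp [0.4773 0.2286 0.083 ] yaw -100.05 t 22.1 F [-0.45  0.52 -0.75] w 0.008
shift [ 0.016 -0.03   0.66 ] roll -0.042
```

View pics/side12.png

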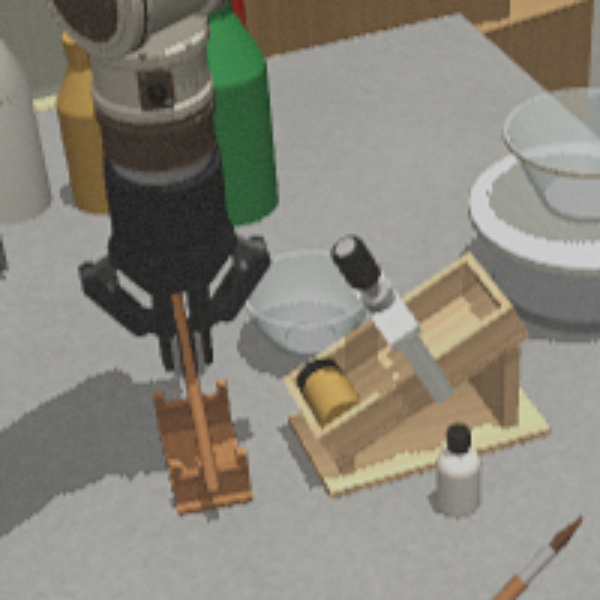

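View pics/w12.png

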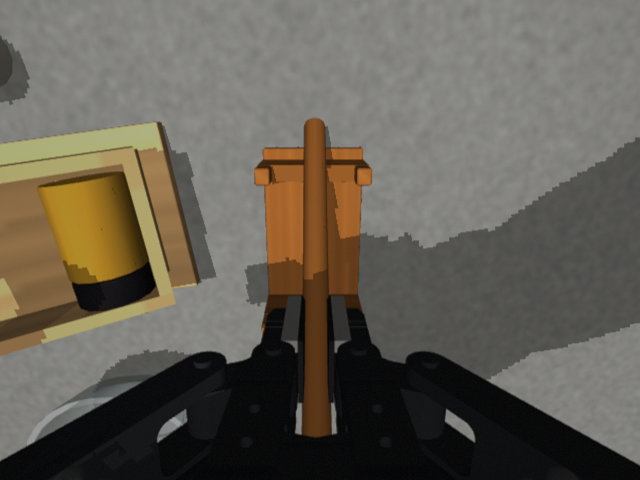

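move_arm --motion '[[0,[0,0,0.06],0],[0,[0,0,0.12],0],[0,[0,0,0.18],0],[0,[0,0,0.24],0],[0,[0,0,0.3],0],[0,[0,-0.01,0.36],0],[0,[0,-0.01,0.42],0],[0,[0,-0.02,0.48],0],[0,[0,-0.02,0.54],0],[0,[0,-0.02,0.6],0]]'

```text
clock: 23.15
eef_pos: [0.4798, 0.2295, 0.0549]
tool_rot: [-0.642, 0.766, 0.015, 0.012]
ft_force: [0.2, -2.3, 5.3]
grip_width: 0.0077
```

```bash
python3 - <<'E'
from h import *
from workcell import camera
o,c=wcam('w13')
rel([.4785,.2288,.0193],-99.8)
d=camera('side'); cv2.imwrite('pics/side13.png',cv2.resize(d['color'][80:280,180:380,::-1],None,fx=3,fy=3))
d=camera('scene'); cv2.imwrite('pics/scene13.png',cv2.resize(d['color'][100:300,320:520,::-1],None,fx=3,fy=3))
E
```

```text
tcp [0.4797 0.2292 0.0544] yaw -100.06 t 23.2 F [ 1.87 -4.26  5.17] w 0.0081
shift [0.038 0.017 0.701] roll -0.044
```

View pics/scene13.png

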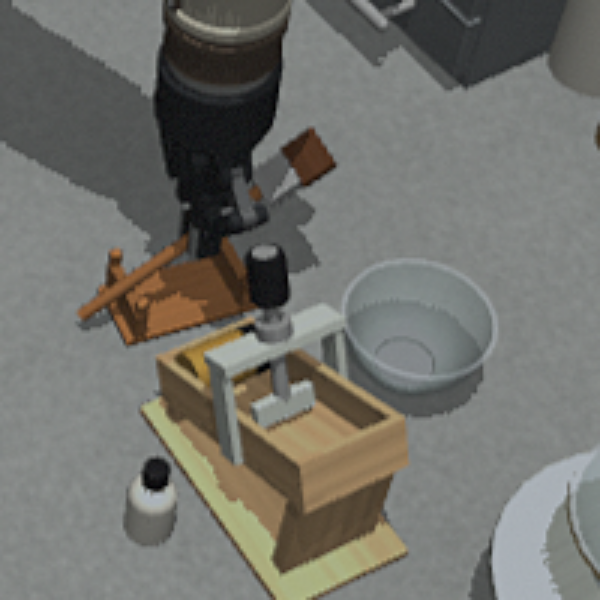

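View pics/w13.png

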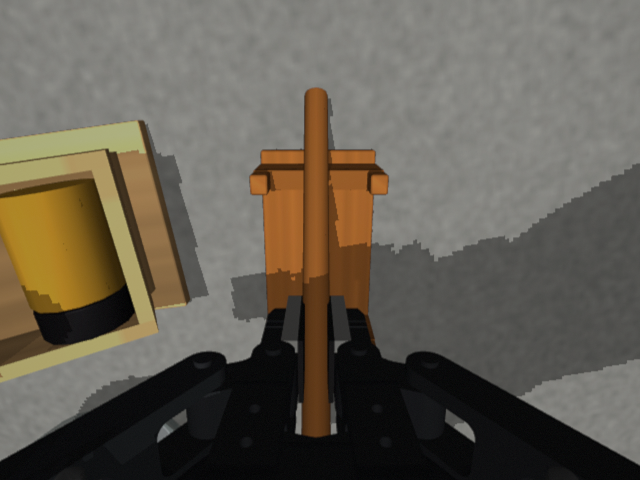

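The handle bears on the near bar and is turning in the pads with only about 5 N. I'll keep lowering.

move_arm --motion '[[0,[0,0,0.07],0],[0,[0.01,0,0.14],0],[0,[0.01,0,0.21],0],[0,[0.01,0,0.28],0],[0,[0.01,0,0.35],0],[0,[0.01,0,0.42],0],[0,[0.02,0,0.49],0],[0,[0.02,0,0.56],0],[0,[0.02,0,0.62],0],[0,[0.02,0,0.66],0]]'

```text
clock: 24.3
eef_pos: [0.4798, 0.2321, 0.0224]
tool_rot: [-0.643, 0.766, 0.016, 0.014]
ft_force: [1.2, 1.6, 7.9]
grip_width: 0.0077
```

```bash
python3 - <<'E'
from h import *
from workcell import camera
o,c=wcam('w14')
rel([.4785,.2288,.0193],-99.8)
d=camera('side'); cv2.imwrite('pics/side14.png',cv2.resize(d['color'][80:280,180:380,::-1],None,fx=3,fy=3))
d=camera('scene'); cv2.imwrite('pics/scene14.png',cv2.resize(d['color'][150:250,340:460,::-1],None,fx=6,fy=6))
E
```

```text
tcp [0.4797 0.2321 0.0221] yaw -100.0 t 24.35 F [1.21 1.18 5.76] w 0.0079
shift [0.071 0.013 0.054] roll -0.034
```

View pics/scene14.png

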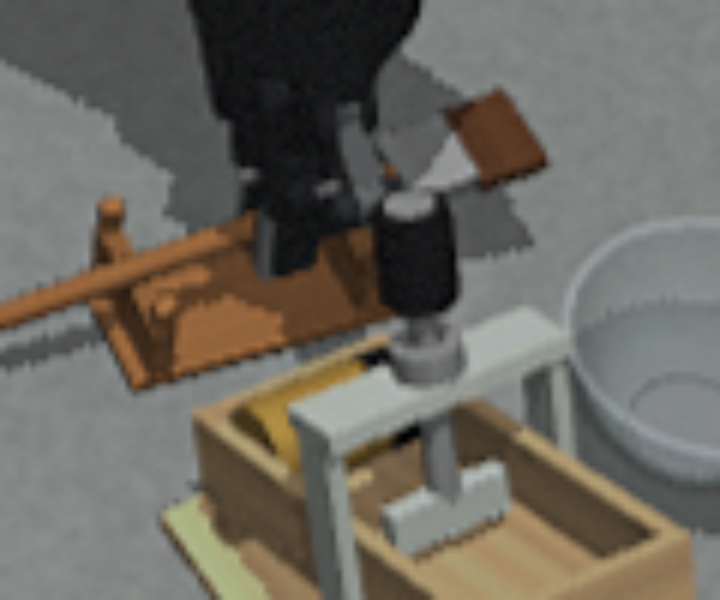

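View pics/w14.png

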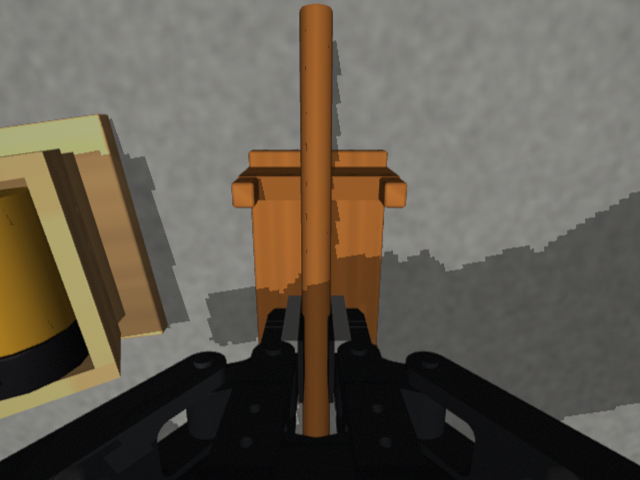

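View pics/side14.png

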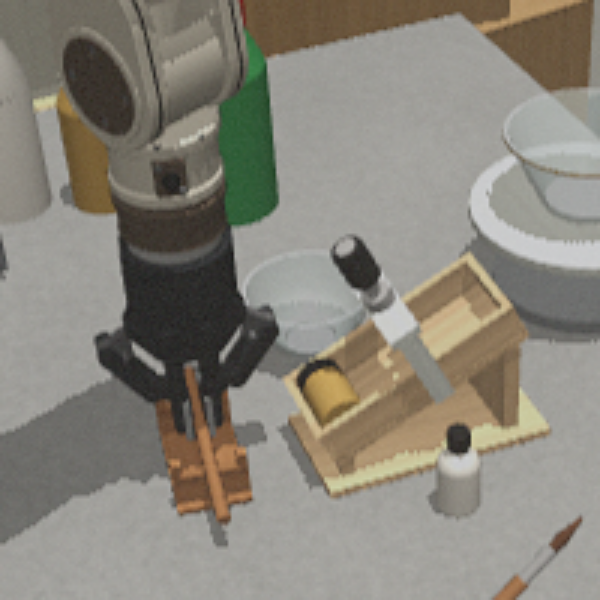

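```bash
python3 - <<'E'
from h import *
from workcell import camera
import pickle
np.set_printoptions(precision=4,suppress=True)
o,c=pickle.load(open('w14.pkl','rb'))
f=lambda P: np.r_[wproj(o,c,P)[0]-(316,9), proj('d',P)[0]-(253,252)]
r=least_squares(f,[.45,.13,.03]);print('butt',r.x,r.fun)
d=camera('scene'); s=d['color'][140:260,310:470,::-1]; cv2.imwrite('pics/scene15.png',cv2.resize(s,None,fx=5,fy=5,interpolation=cv2.INTER_CUBIC))
E
```

```text
butt [0.4611 0.1276 0.0308] [ 0.2093  0.0138  1.4431 -0.2126]
```

View pics/scene15.png

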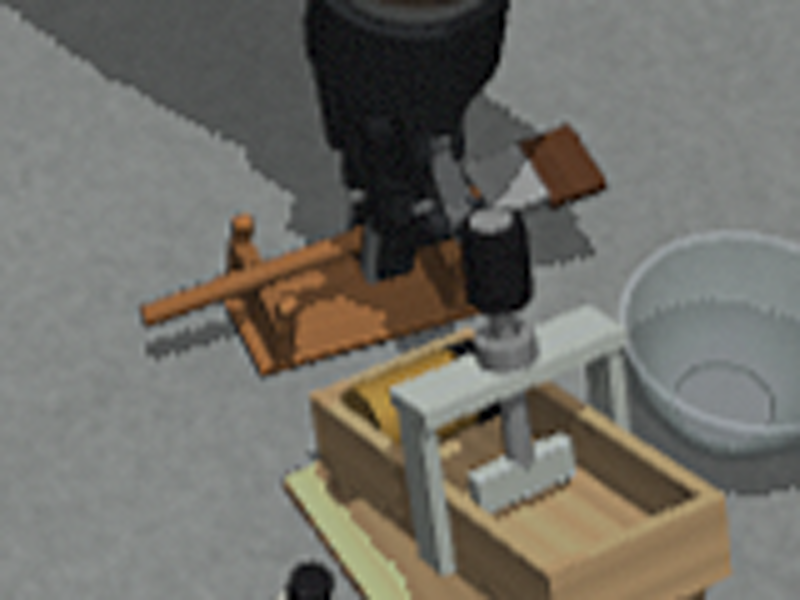

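```bash
python3 - <<'E'
from h import *
np.set_printoptions(precision=4,suppress=True)
print(tri((339.6,203),(253,252)))
b=np.array([.462,.1285,.030])
for e in (0,5,10,15,20):
    e=np.radians(e);y=np.radians(80.1);d=np.array([np.cos(e)*np.cos(y),np.cos(e)*np.sin(y),np.sin(e)])
    print(np.degrees(e),b+.1*d,proj('s',[b,b+.2*d,b+.05*d,b+.07*d]).ravel())
E
```

```text
(array([0.4604, 0.1349, 0.0234]), array([ 0.1744, -0.4149,  0.3071,  0.3306]))
0.0 [0.4792 0.227  0.03  ] [337.6432 202.2569 425.5023 177.4725 360.1936 195.8956 369.1019 193.3826]
5.0 [0.4791 0.2266 0.0387] [337.6432 202.2569 426.5314 171.9823 360.258  194.5545 369.2295 191.4989]
10.0 [0.4789 0.2255 0.0474] [337.6432 202.2569 426.9164 166.587  360.1512 193.2636 369.1188 189.6806]
14.999999999999998 [0.4786 0.2237 0.0559] [337.6432 202.2569 426.6309 161.3296 359.8724 192.0333 368.7674 187.9423]
20.0 [0.4782 0.2211 0.0642] [337.6432 202.2569 425.6517 156.2556 359.4222 190.8733 368.175  186.2982]
```

move_arm --motion '[[0,[0.01,0,0.01],0],[0,[0.02,0,0.03],0],[0,[0.03,0,0.05],0],[0,[0.04,0,0.06],0],[0,[0.04,0,0.07],0],[0,[0.04,0,0.08],0],[0,[0.04,0,0.09],0],[0,[0.04,0,0.09],0],[0,[0.04,0,0.09],0],[0,[0.04,0,0.09],0]]'

```text
clock: 25.5
eef_pos: [0.4797, 0.2309, 0.0182]
tool_rot: [-0.643, 0.766, 0.017, 0.015]
ft_force: [1.3, 2.7, 6.6]
grip_width: 0.008
```

```bash
python3 - <<'E'
from h import *
from workcell import camera
rel([.4785,.2288,.0193],-99.8)
d=camera('scene'); s=d['color'][140:260,310:470,::-1]; cv2.imwrite('pics/scene16.png',cv2.resize(s,None,fx=5,fy=5,interpolation=cv2.INTER_CUBIC))
E
```

```text
tcp [0.4797 0.2309 0.0182] yaw -99.98 t 25.5 F [1.27 2.67 6.57] w 0.008
shift [ 0.045  0.017 -0.023] roll -0.03
```

View pics/scene16.png

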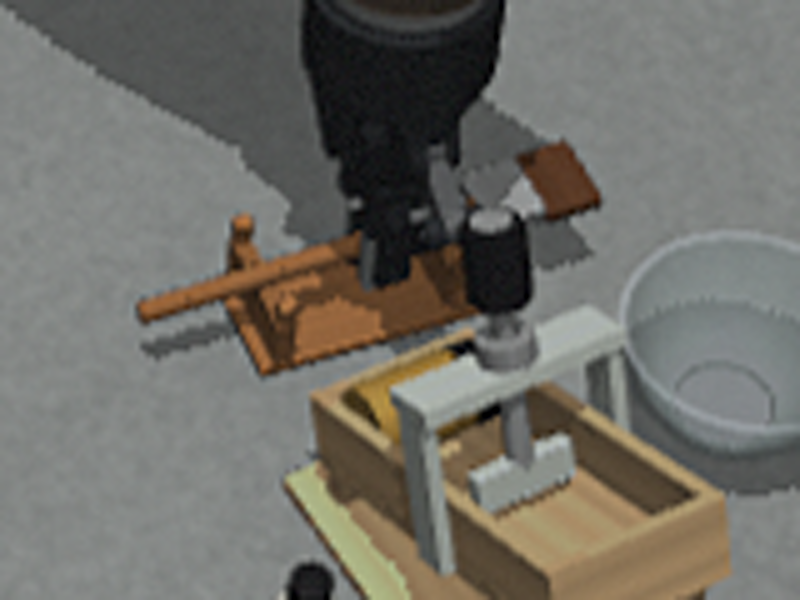

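The tilt is down to about 3°. I'll lower 2 mm more, then open just enough to let go.

move_arm --motion '[[0,[0,0,0.02],0],[0,[0,0,0.03],0],[0,[0,0,0.045],0],[0,[0,0,0.045],0],[0,[0,0,0.045],0],[14,[0,0,0.045],0],[18,[0,0,0.045],0],[22,[0,0,0.045],0],[30,[0,0,0.045],0],[34,[0,0,0.045],0]]'

```text
clock: 26.55
eef_pos: [0.4778, 0.2283, 0.0141]
tool_rot: [-0.642, 0.766, 0.016, 0.011]
ft_force: [-0.2, -0.0, 0.5]
grip_width: 0.0338
```

```bash
python3 - <<'E'
from h import *
from workcell import camera
o,c=wcam('w17')
rel([.4785,.2288,.0193],-99.8)
d=camera('scene'); s=d['color'][140:260,310:470,::-1]; cv2.imwrite('pics/scene17.png',cv2.resize(s,None,fx=5,fy=5,interpolation=cv2.INTER_CUBIC))
E
```

```text
tcp [0.4779 0.2283 0.0142] yaw -100.06 t 26.6 F [ 0.48  0.59 -0.12] w 0.0341
shift [-0.016 -0.008 -0.101] roll -0.043
```

View pics/scene17.png

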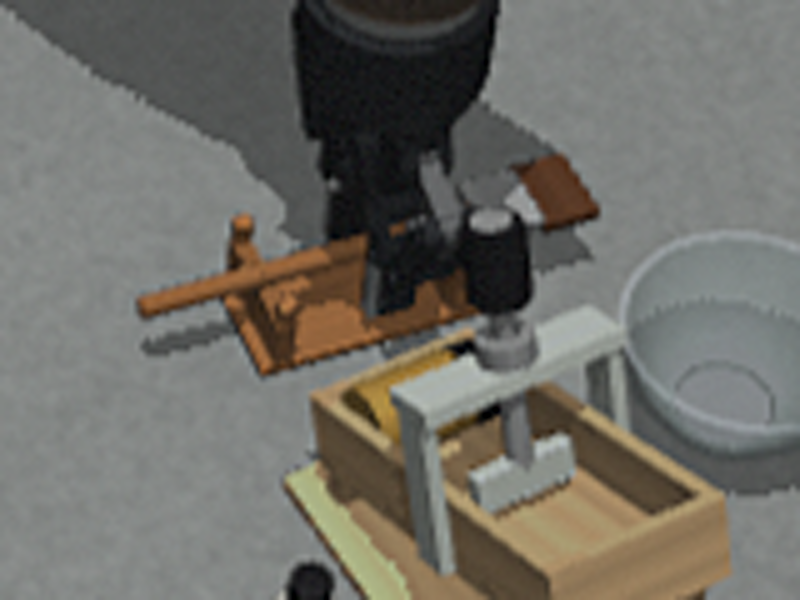

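View pics/w17.png

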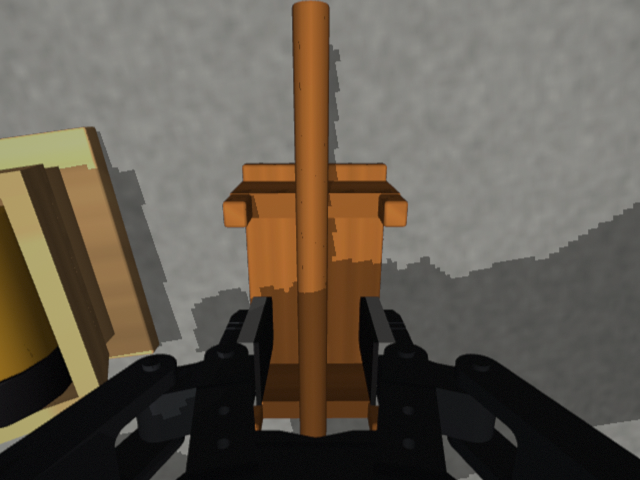

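The fingers are open (34 mm) and the handle lies across both bars, clear of both pads. I'll retreat straight up.

move_arm --motion '[[34,[0,0,-0.1],0],[34,[0,0,-0.3],0],[34,[0,0,-0.6],0],[34,[0,0,-1.0],0],[34,[0,0,-1.5],0],[34,[0,0,-2.0],0],[34,[0,0,-2.6],0],[34,[0,0,-3.2],0],[34,[0,0,-3.8],0],[34,[0,0,-4.4],0]]'

```text
clock: 27.65
eef_pos: [0.4785, 0.2197, 0.2367]
tool_rot: [-0.642, 0.766, 0.015, 0.012]
ft_force: [1.0, 0.7, -0.3]
grip_width: 0.0338
```

```bash
python3 - <<'E'
from h import *
from workcell import camera
o,c=wcam('w18')
rel([.40,.2,.0193],-99.8)
d=camera('scene'); s=d['color'][140:260,310:470,::-1]; cv2.imwrite('pics/scene18.png',cv2.resize(s,None,fx=5,fy=5,interpolation=cv2.INTER_CUBIC))
d=camera('side'); s=d['color'][130:270,210:370,::-1]; cv2.imwrite('pics/side18.png',cv2.resize(s,None,fx=4,fy=4,interpolation=cv2.INTER_CUBIC)); cv2.imwrite('pics/side18f.png',d['color'][:,:,::-1])
E
```

```text
tcp [0.4809 0.2206 0.2424] yaw -100.05 t 27.7 F [0.82 0.44 3.44] w 0.034
shift [0.883 1.521 4.427] roll -0.041
```

View pics/scene18.png

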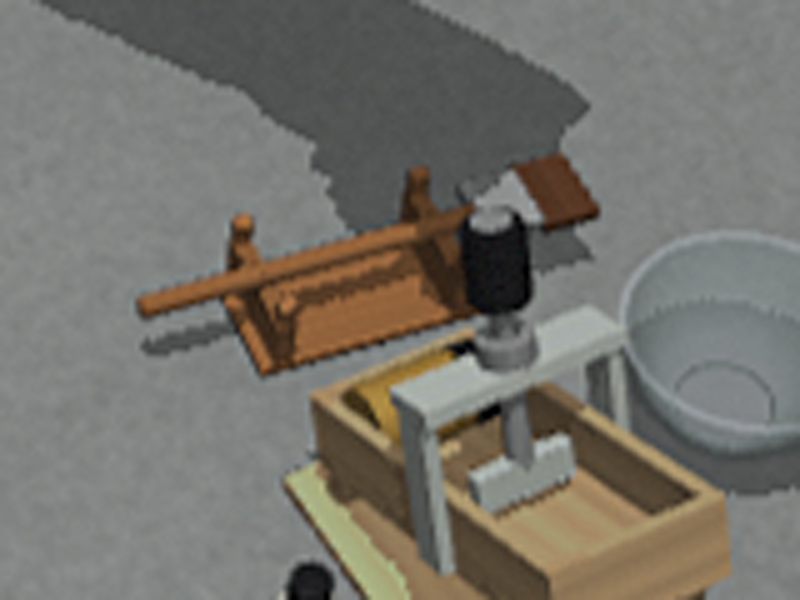

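View pics/w18.png

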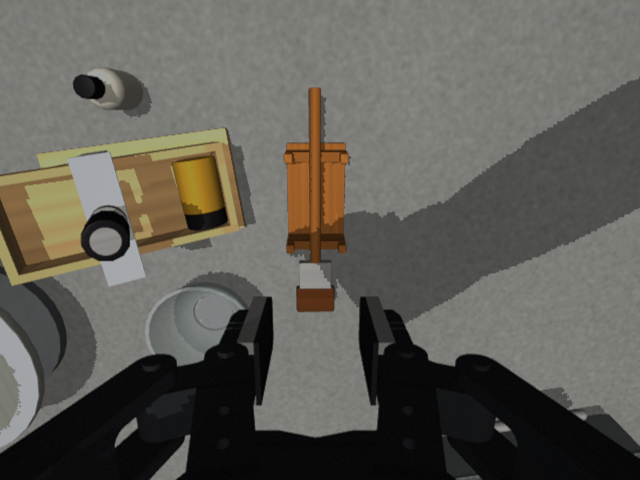

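View pics/side18f.png

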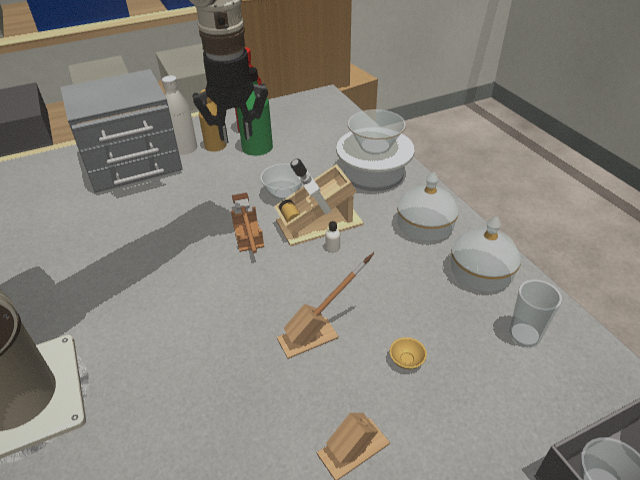

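The brush lies level across both bars between the horns (wrist 315,90–310). The pot is at the lip, the knob is home, and the fine brush, dish, bottle and bowl are where they were. One second to settle, then hand in.

move_arm --motion '[[34,[0,0,0],0],[34,[0,0,0],0],[34,[0,0,0],0],[34,[0,0,0],0],[34,[0,0,0],0],[34,[0,0,0],0],[34,[0,0,0],0],[34,[0,0,0],0],[34,[0,0,0],0],[34,[0,0,0],0]]'

```text
clock: 28.8
eef_pos: [0.4787, 0.2198, 0.2344]
tool_rot: [-0.642, 0.766, 0.016, 0.012]
ft_force: [0.9, -0.2, -0.8]
grip_width: 0.0337
```

```bash
python3 - <<'E'
from workcell import *
o=get_obs(); print(o['clock'],o['eef_pos'],o['ft_force']); print(job_done())
E
```

```text
28.8 [0.47870538 0.21980727 0.23438582] [ 0.88581369 -0.19343495 -0.79688324]
the job is handed in; nothing more can be done
None
```

The job is done and handed in at 28.8 s; the last camera checks agreed, but no verdict comes back.

- **Knob and pot:** I pulled the knob out 34 mm, until the force rose at the stop. The pot had rolled to the lip by then. I eased the knob home over 2 s while still gripping it, and let go only once it was pressing on its seat.
- **Flat brush:** I drew it out along its bore and carried it to the rest. Lowering the handle onto the near bar turned it in the pads, with 5 to 8 N of vertical force, to about 3° from level by my estimate. I lowered it about 2 mm more and let go.
- **Last checks:** the brush lies across both bars between the horns and looks level, though I did not measure its final angle. The pot is at the lip, the knob is home, and the fine brush, dish, bottle and bowl look undisturbed. The gripper is about 0.2 m above the rest, touching nothing.
- **What went wrong:** an early move ran into the last joint's range limit. It stopped short and left the tool tilted about 2° for the rest of the job, so I used the half-turned grasp; nothing else was affected.
- **Small disagreement:** the opening reading was 1 to 2 mm under the true sizes on both grips.

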